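Swing the carving lamp over the plate and turn it up

ROBOT

A 7-joint arm with a two-finger parallel gripper is mounted at the origin on the work surface. World frame = base frame: x ahead of the robot, y to its left, z up, the work surface at z = 0. Lengths are in m, angles in rad, forces in N, time in s.
With the tool pointing down it reaches from about 0.4 to 0.85 m from the base axis. Payload 4.5 kg.
Tool frame: the origin (TCP) lies on the centre line of the jaws, within the pads' length; the fingertips stand 11 mm ahead of it and the grasp point (between the pads) lies 8 mm behind it; z points along the fingers, y is the line along which they close (so a half turn about z gives the same grasp; the last joint's range is limited). The gripper opens to 88 mm and grips with 3 to 60 N. Pads are 18 mm wide; open, the fingers measure 123 mm over their backs; the gripper's body (75 mm by 187 mm) begins 45 mm behind the grasp point.
Start: joints at [1.18, 0.689, -0.195, 1.565, 0.157, 0.902, -0.215], TCP at [0.258, -0.569, 0.25] pointing down, gripper open.
Joint ranges: [-3.01, 3.01], [-0.46, 2.08], [-1.47, 1.51], [0.13, 2.56], [-1, 4.14], [0.04, 2.09], [-2.66, 2.66]. Speed limits (rad/s): [2.57, 2.57, 3.14, 3.14, 3.14, 3.14, 3.14].

INTERFACE

Orientations are given as a unit quaternion [x, y, z, w].
In Python, from plant import * gives the robot as it stands. The module is installed in compiled form; this text tells all that it offers.
- The arm moves only by the tool send_rows, never from a script. Its argument "motion" is a list of rows, each an object of numbers: "x", "y", "z": the shift along the tool's x, y, z in cm; "rx", "ry", "rz": the turn, a rotation vector about the tool's x, y, z in rad; "jaw": the finger opening in cm, from 0 to 8.81. In form: [{"x": .., "y": .., "z": .., "rx": .., "ry": .., "rz": .., "jaw": ..}, ...]. A call has exactly 5 rows; each row shifts and turns the commanded pose from where the row before left it, along the tool's axes as they then stand; what a row does not reach is not made up. A row lasts 1/10 s, in which the tool goes at most 50 mm and 8.59 degrees, less where a joint would pass 70% of its speed; a pose out of reach is approached as far as the arm can. A call is refused whole if a number of a shift passes 5 or a number of a turn 0.15, either way. A call with a gripper value outside its range is refused whole. The fingers move at their own pace and stop on an object; "grip_force" is the grip in N (left out, the last holds). Time passes only in rows, so rows that do not move let the fingers close, or fill a call up. It gives the time, the measured TCP pose, the force, the opening and the grip force at its end, in the units of the state.
- get_state(): the state, without advancing time (a new reading comes with each control period).
- snapshot(name): name is "scene" or "top"; returns a dict with "img" (420x560x3 uint8, red, green, blue), "vertical_fov" (degrees; the focal length in pixels is half the picture's height over the tangent of half this angle, whatever the lens; pixels are square), "cx", "cy" (the principal point, pixels), "extrinsics" (4x4, takes a point from camera to world coordinates). Camera axes: x right, y up, looking along -z (the intrinsics and any distortion apply to the point x, -y, -z); pixel columns grow to the right and rows downward; lengths in m; the calibration is good to about 2 mm. A picture is of the moment at which its call begins. There is no depth.
- finish_job(): hands the job in; it is judged then, once.
The state is a dict: "clock": time; "q": joint angles; "qd": joint speeds; "joint_torque": joint torques, N m; "tool_pos": TCP position; "eef_rot": TCP orientation; "contact_force": force on the tool from outside, world axes, zero at the start; "moment": the same for the moment, N m; "opening": opening from 0.0 (shut) to 1.0 (fully open); "finger_force": force on a finger pad.
Only numpy, scipy, OpenCV 4.12 (cv2) and the standard library are available. Lean on these libraries where they do the work, as an engineer would, in place of code of your own. Each camera call takes 0.05 s, during which the arm holds its last target. There are 200 camera calls.

TASK

Get the light ready for serving: with one fingertip, gently push the lamp's arm round until the lamp head hangs centred over the flat round plate, and leave it there. Then push the pointer on the round brightness control until it points at the biggest of the three dots. Do not lift or shift the plate or anything else on the table.

Things in the scene. Friction and masses are not known exactly. Their poses are not given: they have to be found in the camera images.
- lamp: Table lamp, fixed to the table: dark disc foot 110 mm across and 18 mm high with an upright steel post 18 mm thick. Origin at the centre of the foot's underside, so its x, y are the swing axis of the arm. The post and the hub on it end 199 mm above the table.
- lamp_arm (a joint): Swing of the lamp arm about the post, rad: grows counter-clockwise from above, stops at -1.75 and 1.75; at 0 it points along the lamp foot's own -x, roughly to the robot. A level steel bar 12 mm thick, centre line 186 mm above the table, free to push on 20 to 170 mm from the axis. Stiff (0.22 N m, about 2 N at 120 mm), stays where left. Ware under it is at most 70 mm high.
- lamp_head (a point): Centre of the underside of the lamp head at the end of the arm, 210 mm from the swing axis and 138 mm above the table. The head is an aluminium dome 80 mm across, its top 200 mm above the table.
- plate: The flat round earthenware plate, 120 mm across and 16 mm high, loose on the table. Origin at the centre of its underside. It stands in one of four places round the lamp, about 210 mm from the swing axis (up to about 10 mm off), some 0.7 or 1.4 rad to either side of where the arm starts.
- control: Brightness control, a black disc 160 mm across and 45 mm high, fixed to the table on the left or right. Origin at the centre of its underside, x, y on the pointer's axis. On its top, 68 mm from the axis, lie three raised white dots (3 mm high) 6, 10 and 15 mm across, at joint values -1.2, -0.35 and 0.55 of the pointer: the biggest is at 0.55.
- pointer (a joint): Angle of the pointer about the vertical axis of the control, rad: grows counter-clockwise seen from above, range -1.5 to 1.5 (stops); at 0 it points along the control's own -x. It stays where it is left (0.08 N m, about 2 N at 45 mm). It starts between -1.4 and -0.3.
- pointer_tip (a point): Top of the outer end of the pointer, 61 mm from its axis and 80 mm above the table. The pointer is a straight steel bar 10 mm wide, from 58 to 80 mm above the table (13 mm clear of the control's top), free to push on between 18 and 56 mm from the axis; its hub is 28 mm across and ends 82 mm above the table.
- bowl: Earthenware round bowl, 100 mm across, 50 mm high, loose. Origin at the centre of its underside. In another of the four places round the lamp.
- dish: Earthenware rectangular dish, 72 x 100 x 30 mm, loose. Origin at the centre of its underside. In another of the four places.
- slab: Earthenware square slab, 86 x 86 x 12 mm, loose. Origin at the centre of its underside. In another of the four places.
- cup: Steel cup, 68 mm across, 70 mm high, loose, near the lamp head's start. Origin at the centre of its underside.
- canister: Glass jar, 100 mm across, 110 mm high, loose, on the side opposite the control. Origin at the centre of its underside.
- mill: Dark wooden pepper mill with a waist, 50 mm across, 120 mm high, loose, near the robot on the left. Origin at the centre of its underside.
- knife_long: Carving knife with orange handle, lying across in front of the robot, 330 mm long, 20 mm high. Origin under the front end of its handle, blade along its x.
- knife_short: Knife with black handle, 235 mm long, 20 mm high, lying beyond the lamp. Origin under the front end of its handle, blade along its x.
- steel_rod: Honing steel with black handle, 360 mm long, 26 mm high, lying beyond the lamp. Origin under the front end of its handle, rod along its x.
Not all that is in view belongs to the job. What is shaped like the plate but blue is not meant.

How it is judged:
By the outcome, as a careful person would: the job done as asked, in the order asked, and still so for the second after the job is handed in, with the robot touching nothing.
It also fails if it takes over 64 s, if anything falls off the work surface, if the arm or the gripper's body presses on something with over 40 N, if the wrist force passes 120 N, or if a joint passes its speed limit or range.

## Working session

There is one attempt and no reset: what is moved stays moved. The work goes in short steps, Python scripts to look and compute and a tool call to move; the robot and the scene stay as the last step left them, time stands still between calls to the robot, and variables do not carry over. Pictures are saved under pics/ and viewed, at most 10 in all, crops included, and the job is handed in when it is done.

Besides the shell and the picture viewer there is one more tool, called after "Call:" by a JSON object that holds its "name" and its "arguments". send_rows: Moves the arm, as the interface text tells. Its arguments: {"type":"object","properties":{"motion":{"type":"array"},"grip_force":{"type":"number"}},"required":["motion"]}

```bash
mkdir -p pics
cat > h.py <<'E'
import numpy as np, cv2
from plant import *
def snap(n,f):
    s=snapshot(n); cv2.imwrite('pics/'+f,s['img'][:,:,::-1]); np.save('pics/'+f+'.npy',s,allow_pickle=True); return s
def load(f): return np.load('pics/'+f+'.npy',allow_pickle=True).item()
def px2w(s,u,v,z):
    H=s['img'].shape[0]; f=H/2/np.tan(np.radians(s['vertical_fov'])/2)
    E=np.array(s['extrinsics']); d=E[:3,:3]@np.array([(u-s['cx'])/f,-(v-s['cy'])/f,-1]); o=E[:3,3]
    return o+d*(z-o[2])/d[2]
def w2px(s,p):
    H=s['img'].shape[0]; f=H/2/np.tan(np.radians(s['vertical_fov'])/2)
    E=np.array(s['extrinsics']); c=E[:3,:3].T@(np.array(p)-E[:3,3])
    return s['cx']+f*c[0]/-c[2], s['cy']-f*c[1]/-c[2]
E
python3 - <<'E'
from h import *
for n in('scene','top'):
    s=snap(n,n+'1.png'); print({k:v for k,v in s.items() if k!='img'})
print(get_state())
a=load('scene1.png')['img'];b=load('top1.png')['img']
E
```

```text
{'vertical_fov': 47.16868078084265, 'cx': 283.3902747714697, 'cy': 205.78718642308982, 'extrinsics': array([[-0.20126094, -0.70626684,  0.67873499,  1.44498541],
       [ 0.97953647, -0.14403216,  0.14058108,  0.19447109],
       [-0.00152809,  0.69313915,  0.72080218,  1.13596866],
       [ 0.        ,  0.        ,  0.        ,  1.        ]])}
{'vertical_fov': 50.94537777096549, 'cx': 279.88622796032195, 'cy': 206.83899317267202, 'extrinsics': array([[-0.0105079 ,  0.99172087, -0.12798164,  0.33078056],
       [-0.99984743, -0.00863447,  0.01518431,  0.01426114],
       [ 0.01395354,  0.12812167,  0.99166029,  1.4262342 ],
       [ 0.        ,  0.        ,  0.        ,  1.        ]])}
{'clock': 0.1, 'q': array([ 1.17978921,  0.68986563, -0.1945298 ,  1.56625591,  0.15731451,
        0.90248102, -0.21512041]), 'qd': array([ 0.0013251 , -0.00152465, -0.00119915, -0.00375179, -0.00116342,
        0.00077153,  0.0007878 ]), 'joint_torque': array([-3.36958292e-03, -5.28504968e+01, -1.27127822e+00, -1.53838384e+01,
       -5.25069726e-02,  2.01526513e-03,  2.37943698e-05]), 'tool_pos': array([ 0.25732734, -0.56896407,  0.24900775]), 'eef_rot': array([ 9.77518886e-01,  2.10846326e-01, -2.31056025e-04, -7.74821747e-04]), 'contact_force': array([-0.18517417, -0.49787781, -0.30298645]), 'moment': array([-0.03705576,  0.04764836, -0.01361827]), 'finger_force': 0.0, 'opening': 1.0023687805009789}
```

View pics/top1.png

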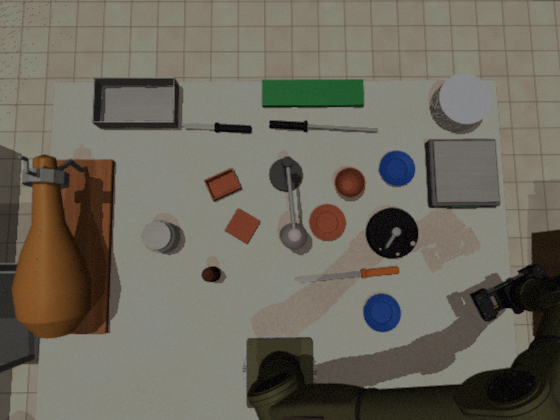

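View pics/scene1.png

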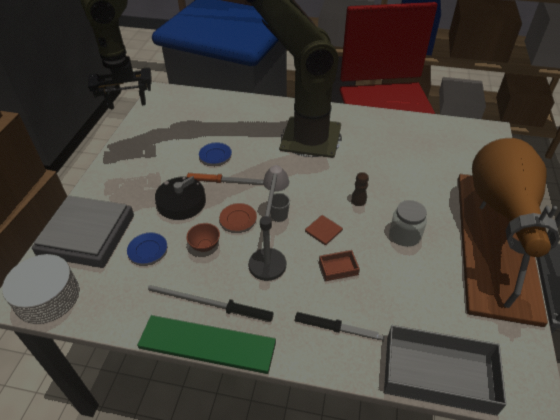

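Top view: the terracotta plate is at (327,222). Things it could be mistaken for are the bowl (350,183, deep), slab (242,226, square), dish (223,184, rectangular) and the blue plates (382,312) and (397,168). I choose (327,222). The lamp foot is at (286,176), the head at (293,236) and the control at (392,232). I'll check this in one close crop and measure.

Run:
```python
from h import *
s=load('top1.png'); im=s['img'][:,:,::-1].copy()
hsv=cv2.cvtColor(im,cv2.COLOR_BGR2HSV)
m=((hsv[...,0]<15)|(hsv[...,0]>170))&(hsv[...,1]>110)&(hsv[...,2]>50)
m=m.astype(np.uint8)*255
for name,sc in(('top',s),('scene',load('scene1.png'))):
    i=sc['img'][:,:,::-1].copy(); h=cv2.cvtColor(i,cv2.COLOR_BGR2HSV)
    m=(((h[...,0]<15)|(h[...,0]>170))&(h[...,1]>100)&(h[...,2]>50)).astype(np.uint8)*255
    for c in cv2.findContours(m,0,1)[0]:
        if 150<cv2.contourArea(c)<2500:
            e=cv2.minEnclosingCircle(c); el=cv2.fitEllipse(cv2.convexHull(c)); p=px2w(sc,*el[0],0.014)
            print(name,cv2.contourArea(c),np.round(el[0],1),np.round(el[1],1),p.round(3))
    d=(i.max(2)<48).astype(np.uint8)*255
    for c in cv2.findContours(d,0,1)[0]:
        if 400<cv2.contourArea(c)<4000:
            el=cv2.fitEllipse(cv2.convexHull(c)); print(name,'dark',cv2.contourArea(c),np.round(el[0],1),np.round(el[1],1),px2w(sc,*el[0],0.018).round(3),px2w(sc,*el[0],0.045).round(3))
a=cv2.resize(im[150:270,265:425],None,fx=4,fy=4,interpolation=cv2.INTER_CUBIC)
a=np.clip(a.astype(float)*1.5,0,255).astype(np.uint8)
cv2.imwrite('pics/c1.png',a)
```

```text
top 727.5 [ 83.8 278.2] [ 46.9 161. ] [0.292 0.612 0.014]
top 241.5 [378.7 271.1] [12.7 40.7] [ 0.304 -0.319  0.014]
top 641.5 [241.7 225.6] [32.4 34.6] [0.453 0.116 0.014]
top 989.0 [327.  222.1] [35.6 36.7] [ 0.462 -0.159  0.014]
top 199.5 [ 33.2 218.9] [13.6 51.9] [0.481 0.781 0.014]
top 648.5 [222.8 184.6] [33.5 37.7] [0.588 0.177 0.014]
top 698.5 [349.5 182.3] [30.  31.1] [ 0.592 -0.235  0.014]
top 917.0 [ 72.8 196.2] [25.2 76.1] [0.554 0.659 0.014]
top 1626.0 [ 91.6 193.5] [ 40.1 243. ] [0.562 0.599 0.014]
top dark 505.5 [  6.9 305.1] [ 14.2 156.3] [0.212 0.844 0.018] [0.215 0.828 0.045]
top dark 1932.5 [391.7 232.9] [49.8 51.6] [ 0.425 -0.365  0.018] [ 0.423 -0.358  0.045]
top dark 2664.0 [ 73.3 243.2] [ 64.9 174.6] [0.402 0.648 0.018] [0.401 0.636 0.045]
top dark 405.0 [ 46.2 -31.9] [140.1 424. ] [1.347 0.787 0.018] [1.327 0.772 0.045]
top dark 616.0 [133.3  83.4] [ 74.1 116.8] [0.931 0.476 0.018] [0.919 0.467 0.045]
scene 786.0 [338. 265.] [30.8 43.1] [0.59  0.178 0.014]
scene 775.5 [510.3 262.2] [22.4 80.4] [0.479 0.667 0.014]
scene 189.5 [537.4 240.6] [23.6 30.1] [0.378 0.757 0.014]
scene 619.0 [202.7 235.9] [25.5 32.8] [ 0.563 -0.24   0.014]
scene 537.0 [323.6 229.5] [25.4 33.9] [0.463 0.118 0.014]
scene 738.0 [237.5 216.9] [26.8 36.8] [ 0.465 -0.157  0.014]
scene 231.5 [462.3 193.4] [21.8 41.1] [0.214 0.545 0.014]
scene 170.5 [205.7 176.6] [10.1 37.8] [ 0.306 -0.314  0.014]
scene dark 1145.0 [433.4 374.6] [ 63.6 166.7] [0.873 0.444 0.018] [0.887 0.438 0.045]
scene dark 1378.0 [422.8 379.2] [101.4 172.3] [0.89  0.419 0.018] [0.903 0.414 0.045]
scene dark 422.0 [555.5 290.5] [13.8 79. ] [0.559 0.776 0.018] [0.581 0.762 0.045]
scene dark 578.5 [-85.3  50.2] [189.  581.6] [-0.254 -1.922  0.018] [-0.213 -1.871  0.045]
scene dark 1445.5 [180.  198.1] [41.8 51.5] [ 0.426 -0.363  0.018] [ 0.45  -0.349  0.045]
```

View pics/c1.png

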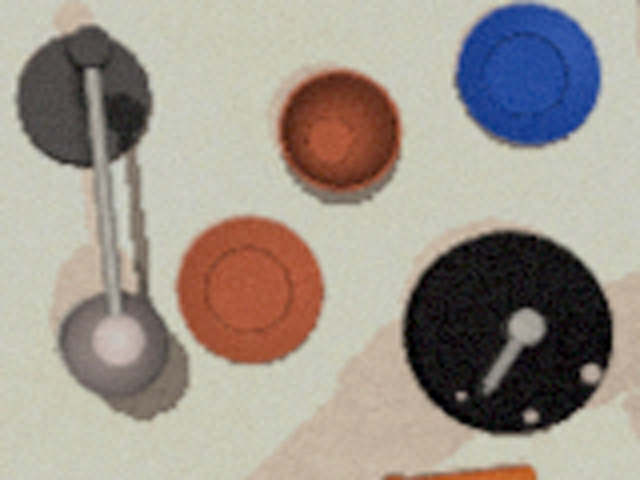

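Run:
```python
from h import *
s=load('top1.png'); c=lambda u,v,z:px2w(s,265+(u-1.5)/4,150+(v-1.5)/4,z)[:2]
an=lambda a,b:np.arctan2(*(b-a)[::-1])
hub=c(90,47,.199);foot=c(85,99,.018);head=c(117,340,.2);hb=c(114,346,.145);pl=c(250,289,.014)
print('hub',hub,'foot',foot,'head',head,hb,'plate',pl)
for ax in(hub,foot): print(an(ax,head),np.linalg.norm(head-ax),an(ax,pl),np.linalg.norm(pl-ax))
ch=c(527,326,.082); cd=c(508,331,.045); tip=c(487,390,.08); print('ctl',ch,cd,'tip',tip,'ang',an(ch,tip),np.linalg.norm(tip-ch))
for d in((461,397),(531,417),(591,374)):
  q=c(*d,.048); print(q,an(ch,q),np.linalg.norm(q-ch))
print('cup',px2w(s,291,240,.07))
```

```text
hub [ 0.61944462 -0.0265042 ] foot [ 0.61883387 -0.0279038 ] head [ 0.41070996 -0.04263845] [ 0.40995478 -0.04294547] plate [ 0.46288037 -0.15902906]
-3.0644505251275955 0.20935728619459829 -2.4391592657975947 0.20512241027447914
-3.0709131149297155 0.20864484773202302 -2.44246567330735 0.20375310152827691
ctl [ 0.42611349 -0.36255308] [ 0.42494242 -0.35774333] tip [ 0.37764301 -0.33028236] ang 2.5542034433457688 0.05823046157080177
[ 0.37351377 -0.31786808] 2.4373719314301265 0.06901797489210276
[ 0.35742296 -0.37205352] -3.0041567288038924 0.06934440893186586
[ 0.39042389 -0.42072214] -2.1211192137710517 0.0682450545199265
cup [ 0.40274598 -0.03958844  0.07      ]
```

```bash
cat >> h.py <<'E'
from scipy.spatial.transform import Rotation as R
def rows(x,y,z,phi,n):
    st=get_state(); p=st['tool_pos']; r=R.from_quat(st['eef_rot']).as_matrix(); f=np.arctan2(r[1,0],r[0,0])
    t=np.array([x,y,z]); dz=(p[2]-z)*100/n; out=[]
    for i in range(n):
        a=f+(phi-f)*i/n; d=(t-p)[:2]*100/n
        out.append((d@[np.cos(a),np.sin(a)], d@[np.sin(a),-np.cos(a)], dz, -(phi-f)/n))
    print('now',p.round(4),round(f,3),st['clock'],'F',st['contact_force'].round(2),'q',st['q'].round(2),'tilt',r[2].round(4))
    print(np.round(out,3))
E
python3 -c "
from h import *
rows(.503,.022,.25,.075,15)"
```

```text
now [ 0.2573 -0.569   0.249 ] 0.425 0.1 F [-0.19 -0.5  -0.3 ] q [ 1.18  0.69 -0.19  1.57  0.16  0.9  -0.22] tilt [-1.0e-04 -1.6e-03 -1.0e+00]
[[ 3.116 -2.914 -0.007  0.023]
 [ 3.047 -2.986 -0.007  0.023]
 [ 2.977 -3.056 -0.007  0.023]
 [ 2.905 -3.125 -0.007  0.023]
 [ 2.831 -3.192 -0.007  0.023]
 [ 2.756 -3.257 -0.007  0.023]
 [ 2.679 -3.321 -0.007  0.023]
 [ 2.601 -3.382 -0.007  0.023]
 [ 2.521 -3.442 -0.007  0.023]
 [ 2.44  -3.5   -0.007  0.023]
 [ 2.358 -3.556 -0.007  0.023]
 [ 2.275 -3.61  -0.007  0.023]
 [ 2.19  -3.662 -0.007  0.023]
 [ 2.104 -3.712 -0.007  0.023]
 [ 2.017 -3.76  -0.007  0.023]]
```

Call:
{"name": "send_rows", "arguments": {"motion": [{"x":3.1,"y":-2.9,"z":-0.4,"rx":0,"ry":0,"rz":0.023,"jaw":0},{"x":3.0,"y":-3.0,"z":-0.4,"rx":0,"ry":0,"rz":0.023,"jaw":0},{"x":3.0,"y":-3.1,"z":-0.4,"rx":0,"ry":0,"rz":0.023,"jaw":0},{"x":2.9,"y":-3.1,"z":-0.4,"rx":0,"ry":0,"rz":0.023,"jaw":0},{"x":2.8,"y":-3.2,"z":-0.4,"rx":0,"ry":0,"rz":0.023,"jaw":0}]}}

```text
clock: 0.6
tool_pos: [0.3389, -0.3707, 0.2696]
eef_rot: [0.988, 0.154, -0.0, -0.0]
contact_force: [0.7, -0.7, -0.1]
opening: 0.571
finger_force: 0.0
```

Call:
{"name": "send_rows", "arguments": {"motion": [{"x":2.8,"y":-3.3,"z":0,"rx":0,"ry":0,"rz":0.023,"jaw":0},{"x":2.7,"y":-3.3,"z":0,"rx":0,"ry":0,"rz":0.023,"jaw":0},{"x":2.6,"y":-3.4,"z":0,"rx":0,"ry":0,"rz":0.023,"jaw":0},{"x":2.5,"y":-3.4,"z":0,"rx":0,"ry":0,"rz":0.023,"jaw":0},{"x":2.4,"y":-3.5,"z":0,"rx":0,"ry":0,"rz":0.023,"jaw":0}]}}

```text
clock: 1.1
tool_pos: [0.4203, -0.1736, 0.2696]
eef_rot: [0.995, 0.097, -0.0, -0.0]
contact_force: [1.3, 0.5, -0.0]
opening: 0.115
finger_force: 0.0
```

```bash
python3 -c "
from h import *
rows(.503,.022,.25,.075,5)"
```

```text
now [ 0.4203 -0.1736  0.2696] 0.194 1.1 F [ 1.33  0.48 -0.  ] q [ 0.37  0.44 -0.11  2.03  0.08  0.67 -1.17] tilt [-2.e-04 -0.e+00 -1.e+00]
[[ 2.376 -3.521  0.392  0.024]
 [ 2.292 -3.576  0.392  0.024]
 [ 2.206 -3.63   0.392  0.024]
 [ 2.119 -3.681  0.392  0.024]
 [ 2.031 -3.73   0.392  0.024]]
```

Call:
{"name": "send_rows", "arguments": {"motion": [{"x":2.4,"y":-3.5,"z":0,"rx":0,"ry":0,"rz":0.024,"jaw":0},{"x":2.3,"y":-3.6,"z":0,"rx":0,"ry":0,"rz":0.024,"jaw":0},{"x":2.2,"y":-3.6,"z":0,"rx":0,"ry":0,"rz":0.024,"jaw":0},{"x":2.1,"y":-3.7,"z":0,"rx":0,"ry":0,"rz":0.024,"jaw":0},{"x":2.0,"y":-3.7,"z":0,"rx":0,"ry":0,"rz":0.024,"jaw":0}]}}

```text
clock: 1.6
tool_pos: [0.5026, 0.0218, 0.2695]
eef_rot: [0.999, 0.037, -0.0, 0.0]
contact_force: [0.1, -0.8, -0.8]
opening: 0.004
finger_force: 0.0
```

```bash
python3 -c "
from h import *
snap('top','t2.png')
rows(.501,.012,.176,.075,5)
im=cv2.imread('pics/t2.png')[130:280,220:420]
cv2.imwrite('pics/t2c.png',np.clip(cv2.resize(im,None,fx=4,fy=4,interpolation=2)*1.5,0,255).astype(np.uint8))"
```

```text
now [0.5057 0.031  0.2697] 0.084 1.65 F [ 2.98  5.66 -0.6 ] q [-0.1   0.5  -0.07  1.9   0.04  0.73 -1.68] tilt [ 0.0043 -0.0064 -1.    ]
[[-0.126  0.37   1.874  0.002]
 [-0.125  0.371  1.874  0.002]
 [-0.125  0.371  1.874  0.002]
 [-0.124  0.371  1.874  0.002]
 [-0.123  0.371  1.874  0.002]]
```

View pics/t2c.png

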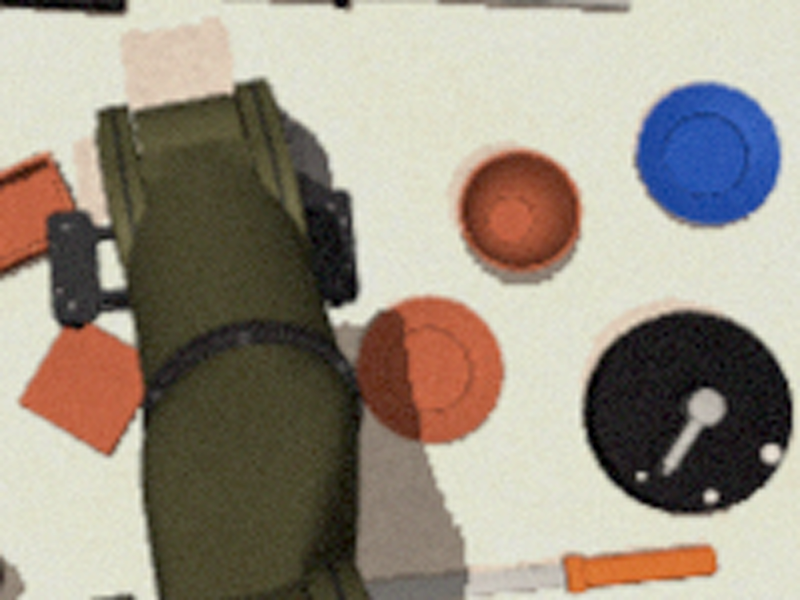

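Call:
{"name": "send_rows", "arguments": {"motion": [{"x":0,"y":0.2,"z":1.8,"rx":0,"ry":0,"rz":0,"jaw":0},{"x":0,"y":0.2,"z":1.9,"rx":0,"ry":0,"rz":0,"jaw":0},{"x":0,"y":0.2,"z":1.9,"rx":0,"ry":0,"rz":0,"jaw":0},{"x":0,"y":0.2,"z":1.9,"rx":0,"ry":0,"rz":0,"jaw":0},{"x":0,"y":0.2,"z":1.8,"rx":0,"ry":0,"rz":0,"jaw":0}]}}

```text
clock: 2.15
tool_pos: [0.5028, 0.0098, 0.1757]
eef_rot: [0.999, 0.037, -0.0, 0.0]
contact_force: [0.1, -0.4, -0.7]
opening: 0.003
finger_force: 0.0
```

```bash
python3 -c "
from h import *
snap('scene','s3.png')
rows(.501,-.012,.176,.075,5)
im=cv2.imread('pics/s3.png')[120:320,160:360]
cv2.imwrite('pics/s3c.png',np.clip(cv2.resize(im,None,fx=3,fy=3,interpolation=2)*1.5,0,255).astype(np.uint8))"
```

```text
now [0.5013 0.0093 0.1735] 0.075 2.2 F [-0.55 -0.03 -1.79] q [-0.08  0.65 -0.05  2.01  0.07  0.49 -1.67] tilt [-5.2e-03  4.0e-04 -1.0e+00]
[[-0.038  0.425 -0.05  -0.   ]
 [-0.038  0.425 -0.05  -0.   ]
 [-0.038  0.425 -0.05  -0.   ]
 [-0.038  0.424 -0.05  -0.   ]
 [-0.038  0.424 -0.05  -0.   ]]
```

View pics/s3c.png

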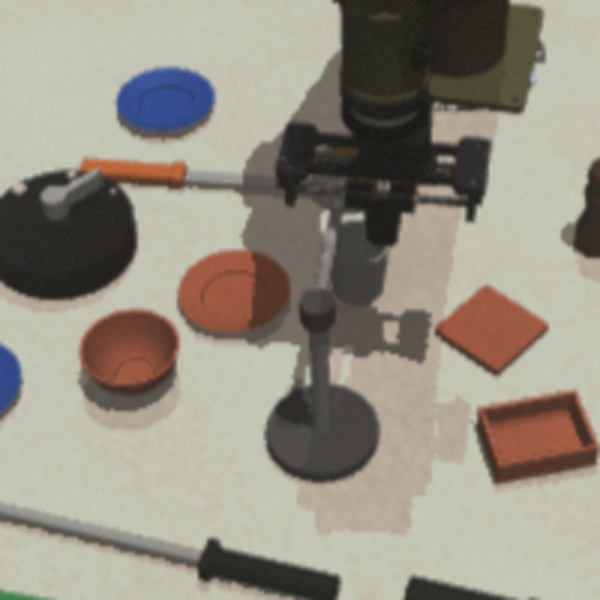

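Call:
{"name": "send_rows", "arguments": {"motion": [{"x":0,"y":0.4,"z":0,"rx":0,"ry":0,"rz":0,"jaw":0},{"x":0,"y":0.4,"z":0,"rx":0,"ry":0,"rz":0,"jaw":0},{"x":0,"y":0.4,"z":0,"rx":0,"ry":0,"rz":0,"jaw":0},{"x":0,"y":0.3,"z":0,"rx":0,"ry":0,"rz":0,"jaw":0},{"x":0,"y":0.3,"z":0,"rx":0,"ry":0,"rz":0,"jaw":0}]}}

```text
clock: 2.7
tool_pos: [0.5048, -0.0083, 0.1773]
eef_rot: [0.999, 0.037, 0.001, 0.0]
contact_force: [-0.5, 0.1, 0.3]
opening: 0.004
finger_force: 0.0
```

Call:
{"name": "send_rows", "arguments": {"motion": [{"x":0,"y":0.2,"z":0,"rx":0,"ry":0,"rz":0,"jaw":0},{"x":0,"y":0.2,"z":0,"rx":0,"ry":0,"rz":0,"jaw":0},{"x":0,"y":0.2,"z":0,"rx":0,"ry":0,"rz":0,"jaw":0},{"x":0,"y":0.2,"z":0,"rx":0,"ry":0,"rz":0,"jaw":0},{"x":0,"y":0.2,"z":0,"rx":0,"ry":0,"rz":0,"jaw":0}]}}

```text
clock: 3.2
tool_pos: [0.5051, -0.0172, 0.1767]
eef_rot: [0.999, 0.038, -0.0, -0.0]
contact_force: [-1.2, 2.0, 1.4]
opening: 0.005
finger_force: 1.2
```

Call:
{"name": "send_rows", "arguments": {"motion": [{"x":-0.05,"y":0.35,"z":0,"rx":0,"ry":0,"rz":-0.03,"jaw":0},{"x":-0.05,"y":0.35,"z":0,"rx":0,"ry":0,"rz":-0.03,"jaw":0},{"x":-0.05,"y":0.35,"z":0,"rx":0,"ry":0,"rz":-0.03,"jaw":0},{"x":-0.05,"y":0.35,"z":0,"rx":0,"ry":0,"rz":-0.03,"jaw":0},{"x":-0.05,"y":0.35,"z":0,"rx":0,"ry":0,"rz":-0.03,"jaw":0}]}}

```text
clock: 3.7
tool_pos: [0.5052, -0.0359, 0.1767]
eef_rot: [0.994, 0.113, 0.0, 0.0]
contact_force: [0.2, 1.8, 0.2]
opening: 0.006
finger_force: 1.1
```

Call:
{"name": "send_rows", "arguments": {"motion": [{"x":-0.05,"y":0.35,"z":0,"rx":0,"ry":0,"rz":-0.03,"jaw":0},{"x":-0.05,"y":0.35,"z":0,"rx":0,"ry":0,"rz":-0.03,"jaw":0},{"x":-0.05,"y":0.35,"z":0,"rx":0,"ry":0,"rz":-0.03,"jaw":0},{"x":-0.05,"y":0.35,"z":0,"rx":0,"ry":0,"rz":-0.03,"jaw":0},{"x":-0.05,"y":0.35,"z":0,"rx":0,"ry":0,"rz":-0.03,"jaw":0}]}}

```text
clock: 4.2
tool_pos: [0.5079, -0.0532, 0.1767]
eef_rot: [0.982, 0.188, 0.0, 0.0]
contact_force: [0.2, 3.0, -0.5]
opening: 0.003
finger_force: 1.1
```

```bash
python3 -c "
from h import *
snap('scene','s4.png');snap('top','t4.png')
rows(.501,-.012,.176,.075,1)
a=cv2.imread('pics/s4.png')[120:320,150:350];b=cv2.imread('pics/t4.png')[130:280,230:380]
f=lambda i:cv2.resize(i,(400,400),interpolation=2)
cv2.imwrite('pics/s4c.png',np.clip(np.hstack([f(a),f(b)])*1.5,0,255).astype(np.uint8))"
```

```text
now [ 0.5077 -0.0542  0.1767] 0.375 4.3 F [ 0.96 -0.91 -0.24] q [ 0.11  0.65 -0.15  1.98  0.19  0.52 -1.37] tilt [-3.e-04  8.e-04 -1.e+00]
[[ 0.924 -4.17   0.07   0.3  ]]
```

View pics/s4c.png

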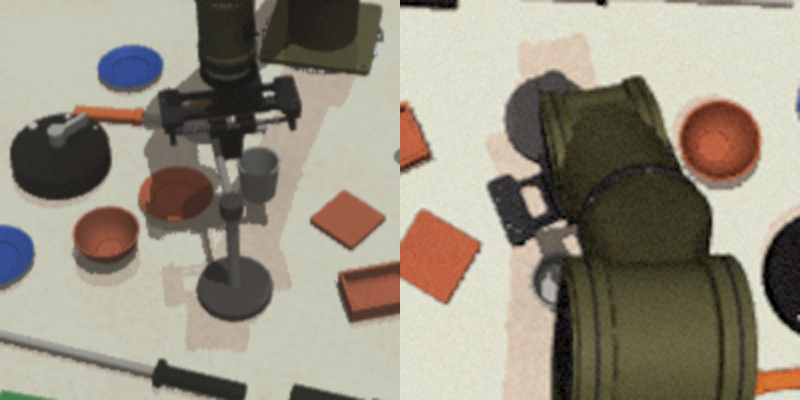

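The left (scene) half shows the bar swung clockwise in view toward the plate (crop 175,190), with the cup untouched. I'll continue the arc.

Call:
{"name": "send_rows", "arguments": {"motion": [{"x":-0.05,"y":0.34,"z":0,"rx":0,"ry":0,"rz":-0.03,"jaw":0},{"x":-0.05,"y":0.34,"z":0,"rx":0,"ry":0,"rz":-0.03,"jaw":0},{"x":-0.05,"y":0.34,"z":0,"rx":0,"ry":0,"rz":-0.03,"jaw":0},{"x":-0.05,"y":0.34,"z":0,"rx":0,"ry":0,"rz":-0.03,"jaw":0},{"x":-0.05,"y":0.34,"z":0,"rx":0,"ry":0,"rz":-0.03,"jaw":0}]}}

```text
clock: 4.8
tool_pos: [0.5124, -0.0698, 0.1767]
eef_rot: [0.965, 0.261, -0.0, 0.0]
contact_force: [-0.1, 1.7, 0.8]
opening: 0.009
finger_force: 1.1
```

Call:
{"name": "send_rows", "arguments": {"motion": [{"x":-0.05,"y":0.34,"z":0,"rx":0,"ry":0,"rz":-0.03,"jaw":0},{"x":-0.05,"y":0.34,"z":0,"rx":0,"ry":0,"rz":-0.03,"jaw":0},{"x":-0.05,"y":0.2,"z":0,"rx":0,"ry":0,"rz":-0.02,"jaw":0},{"x":0,"y":0,"z":0,"rx":0,"ry":0,"rz":0,"jaw":0},{"x":0,"y":0,"z":0,"rx":0,"ry":0,"rz":0,"jaw":0}]}}

```text
clock: 5.3
tool_pos: [0.5161, -0.0784, 0.1768]
eef_rot: [0.955, 0.297, 0.0, 0.0]
contact_force: [0.3, 0.2, -0.7]
opening: 0.005
finger_force: 0.0
```

```bash
python3 -c "
from h import *
snap('scene','s5.png');snap('top','t5.png')
rows(.501,-.012,.176,.075,1)
st=get_state();f=.595;r=st['tool_pos'][:2]-[.619,-.027];print(r@[np.cos(f),np.sin(f)],r@[np.sin(f),-np.cos(f)])
a=cv2.imread('pics/s5.png')[120:270,150:300];b=cv2.imread('pics/t5.png')[130:280,230:380]
f=lambda i:cv2.resize(i,(400,400),interpolation=2)
cv2.imwrite('pics/s5c.png',np.clip(np.hstack([f(a),f(b)])*1.5,0,255).astype(np.uint8))"
```

```text
now [ 0.516  -0.0782  0.1768] 0.604 5.4 F [ 0.49 -0.62  0.72] q [ 0.2   0.67 -0.23  1.95  0.27  0.55 -1.17] tilt [-0.e+00  7.e-04 -1.e+00]
[[ 2.526 -6.299  0.079  0.529]]
-0.11398437865180425 -0.015339057397434222
```

View pics/s5c.png

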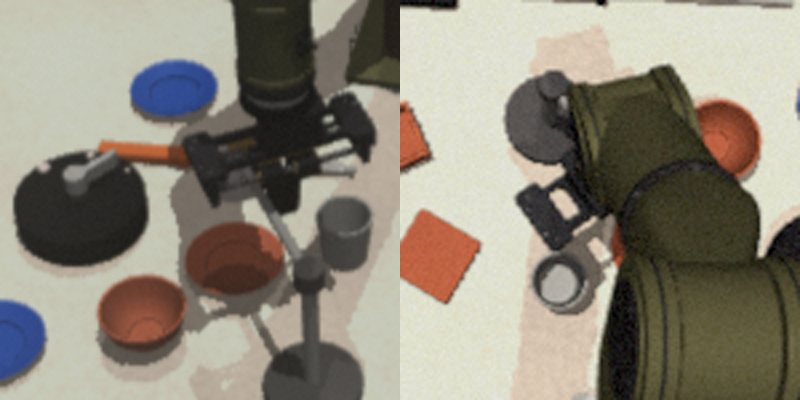

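```bash
python3 -c "
from h import *
s=load('s5.png');c=lambda u,v,z:px2w(s,150+u/2.667,120+v/2.667,z)[:2]
h=c(309,266,.199);p=c(257,186,.192);q=c(296,245,.192);print(h,p,q)
ax=np.array([.619,-.027])
for o in(h,ax,q):
  d=o-p;print(np.arctan2(d[1],d[0]))
"
```

```text
[ 0.62175353 -0.0231885 ] [ 0.51557903 -0.10430428] [ 0.59036483 -0.04412507]
0.6523919690183837
0.6418812517139798
0.6775927216819062
```

Call:
{"name": "send_rows", "arguments": {"motion": [{"x":-0.03,"y":0.2,"z":0,"rx":0,"ry":0,"rz":-0.02,"jaw":0},{"x":-0.03,"y":0.2,"z":0,"rx":0,"ry":0,"rz":-0.02,"jaw":0},{"x":-0.03,"y":0.1,"z":0,"rx":0,"ry":0,"rz":-0.01,"jaw":0},{"x":0,"y":0,"z":0,"rx":0,"ry":0,"rz":0,"jaw":0},{"x":0,"y":0,"z":0,"rx":0,"ry":0,"rz":0,"jaw":0}]}}

```text
clock: 5.9
tool_pos: [0.5181, -0.0824, 0.1767]
eef_rot: [0.947, 0.322, 0.0, 0.0]
contact_force: [-0.7, 1.5, 0.3]
opening: 0.007
finger_force: 0.6
```

Call:
{"name": "send_rows", "arguments": {"motion": [{"x":0,"y":-0.5,"z":0,"rx":0,"ry":0,"rz":0,"jaw":0},{"x":0,"y":-1.0,"z":0,"rx":0,"ry":0,"rz":0,"jaw":0},{"x":0,"y":-2.5,"z":0,"rx":0,"ry":0,"rz":0,"jaw":0},{"x":0,"y":-4.0,"z":-1.0,"rx":0,"ry":0,"rz":0,"jaw":0},{"x":0,"y":-4.0,"z":-4.0,"rx":0,"ry":0,"rz":0,"jaw":0}]}}

```text
clock: 6.4
tool_pos: [0.4445, 0.0103, 0.2205]
eef_rot: [0.947, 0.322, -0.003, -0.001]
contact_force: [0.2, 1.2, 0.3]
opening: 0.003
finger_force: 0.0
```

Call:
{"name": "send_rows", "arguments": {"motion": [{"x":-1.5,"y":-4.0,"z":-2.0,"rx":0,"ry":0,"rz":0.03,"jaw":0},{"x":-1.5,"y":-4.0,"z":-2.0,"rx":0,"ry":0,"rz":0.03,"jaw":0},{"x":-1,"y":-4.0,"z":0,"rx":0,"ry":0,"rz":0.03,"jaw":0},{"x":0,"y":-2.0,"z":0,"rx":0,"ry":0,"rz":0,"jaw":0},{"x":0,"y":0,"z":0,"rx":0,"ry":0,"rz":0,"jaw":0}]}}

```text
clock: 6.9
tool_pos: [0.3326, 0.1017, 0.2625]
eef_rot: [0.96, 0.282, 0.0, -0.0]
contact_force: [0.7, -0.3, 0.0]
opening: 0.004
finger_force: 0.0
```

```bash
python3 -c "
from h import *
snap('scene','s6.png');snap('top','t6.png')
rows(.501,-.012,.176,.075,1)
a=cv2.imread('pics/s6.png')[130:280,150:300];b=cv2.imread('pics/t6.png')[140:290,250:400]
f=lambda i:cv2.resize(i,(400,400),interpolation=2)
cv2.imwrite('pics/s6c.png',np.clip(np.hstack([f(a),f(b)])*1.5,0,255).astype(np.uint8))"
```

```text
now [0.3346 0.0999 0.2622] 0.566 7.0 F [ 0.62 -0.17 -0.34] q [-0.24  0.33 -0.24  2.31  0.16  0.51 -1.62] tilt [ 5.e-04  5.e-04 -1.e+00]
[[ 8.048 18.366  8.618  0.491]]
```

View pics/s6c.png

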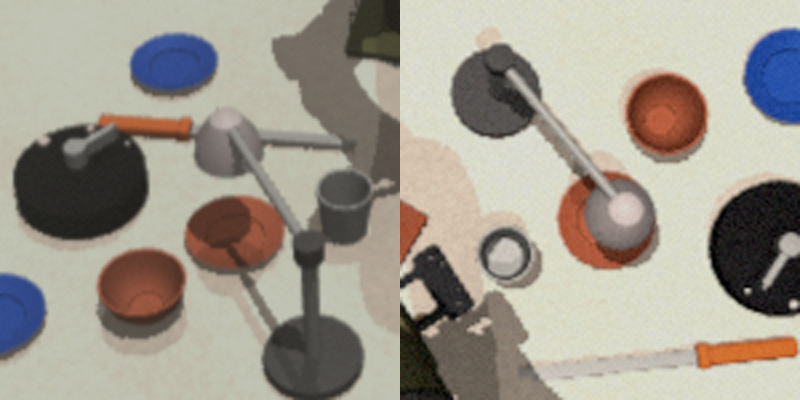

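```bash
python3 -c "
from h import *
s=load('t6.png');c=lambda u,v,z:px2w(s,250+(u-.8)/2.667,140+(v-.8)/2.667,z)[:2]
h=c(98,57,.199);t=c(227,209,.2);m=c(163,132,.192);rim=c(220,215,.16);pl=c(207,220,.016)
print(h,t,m,rim,pl)
ax=np.array([.6192,-.027])
for p in(t,m,rim): d=ax-p;print(np.arctan2(d[1],d[0]),np.hypot(*d))
s=load('s6.png');c=lambda u,v,z:px2w(s,150+(u-.8)/2.667,130+(v-.8)/2.667,z)[:2]
h=c(309,242,.199);t=c(226,118,.2);print(h,t,c(235,233,.014));d=h-t;print(np.arctan2(d[1],d[0]),np.hypot(*d))
P=np.array([.463,-.1585]);print(np.arctan2(*(ax-P)[::-1]))
i=s['img'][:,:,::-1]
for n in('top1.png','t6.png','scene1.png','s6.png'):
  s=load(n);h=cv2.cvtColor(s['img'][:,:,::-1].copy(),cv2.COLOR_BGR2HSV)
  m=(((h[...,0]<15)|(h[...,0]>170))&(h[...,1]>100)&(h[...,2]>30)).astype(np.uint8)
  for k in cv2.findContours(m,0,1)[0]:
    x,y,w,hh=cv2.boundingRect(k)
    if cv2.contourArea(k)>250 and (300<x+w/2<345 if 't'==n[0] else 220<x+w/2<255) and 190<y+hh/2<240: print(n,x,y,w,hh)
"
```

```text
[ 0.62033878 -0.02458055] [ 0.45599384 -0.15803587] [ 0.53984577 -0.09304751] [ 0.45361419 -0.15588389] [ 0.4616716  -0.15937215]
0.6764979580042956 0.20930037692350256
0.694135454590783 0.10324421104300291
0.6614002384667356 0.20983259518859154
[ 0.62433237 -0.02339866] [ 0.46706523 -0.15202252] [ 0.46582789 -0.15573237]
0.6855419023303937 0.20316754761196523
0.6997548516594712
top1.png 309 204 37 37
t6.png 309 206 36 35
scene1.png 220 204 36 27
s6.png 220 204 37 27
```

The arm stands at about 0.68 and should be at 0.70, so the head is about 4 mm short. I'll give it a small nudge.

```bash
python3 -c "
from h import *
rows(.4876,-.0428,.262,.66,5)"
```

```text
now [0.3346 0.0999 0.2622] 0.566 7.0 F [ 0.62 -0.17 -0.34] q [-0.24  0.33 -0.24  2.31  0.16  0.51 -1.62] tilt [ 5.e-04  5.e-04 -1.e+00]
[[ 1.053e+00  4.049e+00  4.000e-03 -1.900e-02]
 [ 9.770e-01  4.069e+00  4.000e-03 -1.900e-02]
 [ 9.000e-01  4.086e+00  4.000e-03 -1.900e-02]
 [ 8.230e-01  4.102e+00  4.000e-03 -1.900e-02]
 [ 7.460e-01  4.117e+00  4.000e-03 -1.900e-02]]
```

Call:
{"name": "send_rows", "arguments": {"motion": [{"x":1.05,"y":4.05,"z":0,"rx":0,"ry":0,"rz":-0.019,"jaw":0},{"x":0.98,"y":4.05,"z":0,"rx":0,"ry":0,"rz":-0.019,"jaw":0},{"x":0.9,"y":4.1,"z":0,"rx":0,"ry":0,"rz":-0.019,"jaw":0},{"x":0.8,"y":4.1,"z":0,"rx":0,"ry":0,"rz":-0.019,"jaw":0},{"x":0.75,"y":4.1,"z":0,"rx":0,"ry":0,"rz":-0.019,"jaw":0}]}}

```text
clock: 7.5
tool_pos: [0.4884, -0.0463, 0.2617]
eef_rot: [0.946, 0.323, -0.0, 0.0]
contact_force: [2.3, 0.3, -0.1]
opening: 0.003
finger_force: 0.0
```

Call:
{"name": "send_rows", "arguments": {"motion": [{"x":0,"y":0,"z":0,"rx":0,"ry":0,"rz":0,"jaw":0},{"x":0,"y":0,"z":2.5,"rx":0,"ry":0,"rz":0,"jaw":0},{"x":0,"y":0,"z":3.0,"rx":0,"ry":0,"rz":0,"jaw":0},{"x":0,"y":0,"z":3.0,"rx":0,"ry":0,"rz":0,"jaw":0},{"x":0,"y":0,"z":0,"rx":0,"ry":0,"rz":0,"jaw":0}]}}

```text
clock: 8.0
tool_pos: [0.4844, -0.0437, 0.1741]
eef_rot: [0.946, 0.323, -0.004, -0.001]
contact_force: [-0.8, 1.4, -0.3]
opening: 0.005
finger_force: 0.0
```

```bash
python3 -c "
from h import *
rows(.5181,-.0824,.1767,.676,5)"
```

```text
now [ 0.4844 -0.0437  0.1741] 0.659 8.0 F [-0.78  1.38 -0.29] q [ 0.13  0.64 -0.21  2.04  0.27  0.49 -1.19] tilt [-0.0065 -0.0045 -1.    ]
[[ 0.06   1.025 -0.053 -0.003]
 [ 0.056  1.025 -0.053 -0.003]
 [ 0.053  1.025 -0.053 -0.003]
 [ 0.049  1.025 -0.053 -0.003]
 [ 0.046  1.025 -0.053 -0.003]]
```

Call:
{"name": "send_rows", "arguments": {"motion": [{"x":0,"y":1.2,"z":0,"rx":0,"ry":0,"rz":0,"jaw":0},{"x":0,"y":1.2,"z":0,"rx":0,"ry":0,"rz":0,"jaw":0},{"x":0,"y":1.0,"z":0,"rx":0,"ry":0,"rz":0,"jaw":0},{"x":0,"y":0.7,"z":0,"rx":0,"ry":0,"rz":-0.01,"jaw":0},{"x":0,"y":0.3,"z":0,"rx":0,"ry":0,"rz":0,"jaw":0}]}}

```text
clock: 8.5
tool_pos: [0.5151, -0.0789, 0.1777]
eef_rot: [0.945, 0.328, 0.001, 0.0]
contact_force: [-0.8, 0.3, -0.8]
opening: 0.006
finger_force: 0.0
```

```bash
python3 -c "
from h import *
rows(.5181,-.0824,.1767,.676,5)"
```

```text
now [ 0.5151 -0.0789  0.1777] 0.668 8.5 F [-0.76  0.32 -0.8 ] q [ 0.2   0.67 -0.23  1.95  0.27  0.55 -1.11] tilt [ 0.0011  0.0014 -1.    ]
[[ 0.004  0.092  0.019 -0.002]
 [ 0.004  0.092  0.019 -0.002]
 [ 0.003  0.092  0.019 -0.002]
 [ 0.003  0.092  0.019 -0.002]
 [ 0.003  0.092  0.019 -0.002]]
```

Call:
{"name": "send_rows", "arguments": {"motion": [{"x":0,"y":0.2,"z":0,"rx":0,"ry":0,"rz":0,"jaw":0},{"x":0,"y":0.2,"z":0,"rx":0,"ry":0,"rz":0,"jaw":0},{"x":0,"y":0.15,"z":0,"rx":0,"ry":0,"rz":0,"jaw":0},{"x":0,"y":0.13,"z":0,"rx":0,"ry":0,"rz":0,"jaw":0},{"x":0,"y":0,"z":0,"rx":0,"ry":0,"rz":0,"jaw":0}]}}

```text
clock: 9.0
tool_pos: [0.5182, -0.0827, 0.177]
eef_rot: [0.944, 0.329, -0.0, -0.0]
contact_force: [-1.1, 0.2, 0.8]
opening: 0.007
finger_force: 0.3
```

Call:
{"name": "send_rows", "arguments": {"motion": [{"x":0,"y":-0.5,"z":0,"rx":0,"ry":0,"rz":0,"jaw":0},{"x":0,"y":-1.5,"z":0,"rx":0,"ry":0,"rz":0,"jaw":0},{"x":0,"y":-3.0,"z":-0.5,"rx":0,"ry":0,"rz":0,"jaw":0},{"x":0,"y":-3.0,"z":-4.5,"rx":0,"ry":0,"rz":0,"jaw":0},{"x":0,"y":-4.0,"z":-4.5,"rx":0,"ry":0,"rz":0,"jaw":0}]}}

```text
clock: 9.5
tool_pos: [0.4483, 0.0047, 0.2615]
eef_rot: [0.945, 0.328, -0.001, -0.0]
contact_force: [0.6, 0.1, 0.4]
opening: 0.003
finger_force: 0.0
```

Call:
{"name": "send_rows", "arguments": {"motion": [{"x":-1.5,"y":-4.0,"z":0,"rx":0,"ry":0,"rz":0.0,"jaw":0},{"x":-1.5,"y":-4.0,"z":0,"rx":0,"ry":0,"rz":0.0,"jaw":0},{"x":-0.5,"y":-3.0,"z":0,"rx":0,"ry":0,"rz":0,"jaw":0},{"x":0,"y":-2.0,"z":0,"rx":0,"ry":0,"rz":0,"jaw":0},{"x":0,"y":0,"z":0,"rx":0,"ry":0,"rz":0,"jaw":0}]}}

```text
clock: 10.0
tool_pos: [0.3395, 0.0858, 0.2613]
eef_rot: [0.944, 0.331, -0.0, -0.0]
contact_force: [1.0, -0.2, 0.1]
opening: 0.005
finger_force: 0.0
```

```bash
python3 -c "
from h import *
s=snap('scene','s7.png');t=snap('top','t7.png')
rows(.38,-.2,.3,.66,5)
# dome bright top: centroid of bright low-sat blob near head
for n in('top1.png','t6.png','t7.png'):
  q=load(n); h=cv2.cvtColor(q['img'][:,:,::-1].copy(),cv2.COLOR_BGR2HSV)
  m=((h[...,1]<45)&(h[...,2]>115)).astype(np.uint8)
  w=np.zeros_like(m); c=w2px(q,(.411,-.0426,.2) if n=='top1.png' else (.46,-.159,.2)); cv2.circle(w,(int(c[0]),int(c[1])),9,1,-1)
  M=cv2.moments(m*w,True); p=px2w(q,M['m10']/M['m00'],M['m01']/M['m00'],.2)[:2]; d=np.array([.6192,-.027])-p
  print(n,M['m00'],p,np.arctan2(d[1],d[0]),np.hypot(*d))
a=cv2.imread('pics/s7.png')[130:280,150:300];b=cv2.imread('pics/t7.png')[140:290,270:420]
f=lambda i:cv2.resize(i,(400,400),interpolation=2)
cv2.imwrite('pics/s7c.png',np.clip(np.hstack([f(a),f(b)])*1.5,0,255).astype(np.uint8))"
```

```text
now [0.3416 0.0843 0.2612] 0.671 10.1 F [-0.21  0.03 -0.09] q [-0.17  0.34 -0.27  2.3   0.18  0.52 -1.49] tilt [ 5.e-04  6.e-04 -1.e+00]
[[-2.933e+00  4.931e+00 -7.760e-01  2.000e-03]
 [-2.922e+00  4.937e+00 -7.760e-01  2.000e-03]
 [-2.911e+00  4.944e+00 -7.760e-01  2.000e-03]
 [-2.900e+00  4.950e+00 -7.760e-01  2.000e-03]
 [-2.889e+00  4.956e+00 -7.760e-01  2.000e-03]]
top1.png 113.0 [ 0.41096768 -0.04306436] 0.07699381403658381 0.20885105702601936
t6.png 136.0 [ 0.45706775 -0.1557372 ] 0.6710875629137278 0.2070268883803582
t7.png 133.0 [ 0.45704466 -0.15577787] 0.6711720211387429 0.2070702643971047
```

View pics/s7c.png

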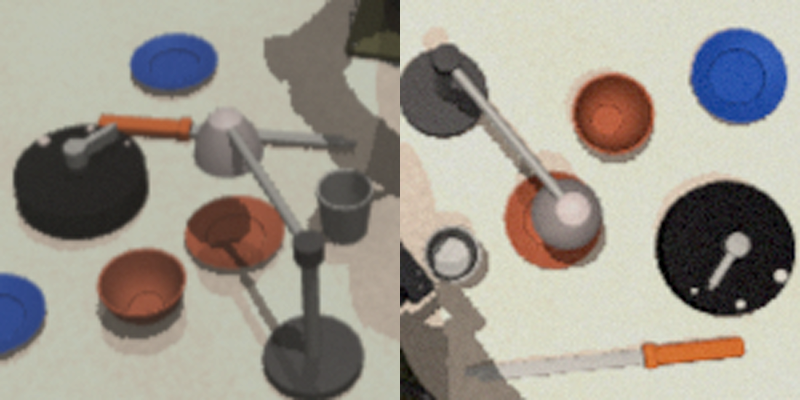

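The head didn't move on that pass: the finger only just reached contact. I'll repeat it about 3 mm deeper.

```bash
python3 -c "
from h import *
rows(.4876,-.0428,.262,.675,5)"
```

```text
now [0.3416 0.0843 0.2612] 0.671 10.1 F [-0.21  0.03 -0.09] q [-0.17  0.34 -0.27  2.3   0.18  0.52 -1.49] tilt [ 5.e-04  6.e-04 -1.e+00]
[[ 7.070e-01  3.806e+00 -1.600e-02 -1.000e-03]
 [ 7.040e-01  3.807e+00 -1.600e-02 -1.000e-03]
 [ 7.010e-01  3.807e+00 -1.600e-02 -1.000e-03]
 [ 6.980e-01  3.808e+00 -1.600e-02 -1.000e-03]
 [ 6.950e-01  3.809e+00 -1.600e-02 -1.000e-03]]
```

Call:
{"name": "send_rows", "arguments": {"motion": [{"x":0.7,"y":3.8,"z":0,"rx":0,"ry":0,"rz":0,"jaw":0},{"x":0.7,"y":3.8,"z":0,"rx":0,"ry":0,"rz":0,"jaw":0},{"x":0.7,"y":3.8,"z":0,"rx":0,"ry":0,"rz":0,"jaw":0},{"x":0.7,"y":3.8,"z":0,"rx":0,"ry":0,"rz":0,"jaw":0},{"x":0.7,"y":3.8,"z":0,"rx":0,"ry":0,"rz":0,"jaw":0}]}}

```text
clock: 10.6
tool_pos: [0.4882, -0.046, 0.2608]
eef_rot: [0.945, 0.327, 0.0, 0.0]
contact_force: [0.2, 0.6, 0.3]
opening: 0.004
finger_force: 0.0
```

Call:
{"name": "send_rows", "arguments": {"motion": [{"x":0,"y":0,"z":0,"rx":0,"ry":0,"rz":0,"jaw":0},{"x":0,"y":0,"z":2.5,"rx":0,"ry":0,"rz":0,"jaw":0},{"x":0,"y":0,"z":3.0,"rx":0,"ry":0,"rz":0,"jaw":0},{"x":0,"y":0,"z":3.0,"rx":0,"ry":0,"rz":0,"jaw":0},{"x":0,"y":0,"z":0,"rx":0,"ry":0,"rz":0,"jaw":0}]}}

```text
clock: 11.1
tool_pos: [0.4842, -0.0437, 0.1732]
eef_rot: [0.945, 0.328, -0.004, -0.001]
contact_force: [0.3, -0.9, 1.4]
opening: 0.011
finger_force: 0.0
```

Call:
{"name": "send_rows", "arguments": {"motion": [{"x":0,"y":1.2,"z":0,"rx":0,"ry":0,"rz":0,"jaw":0},{"x":0,"y":1.2,"z":0,"rx":0,"ry":0,"rz":0,"jaw":0},{"x":0,"y":1.0,"z":0,"rx":0,"ry":0,"rz":0,"jaw":0},{"x":0,"y":0.7,"z":0,"rx":0,"ry":0,"rz":0,"jaw":0},{"x":0,"y":0,"z":0,"rx":0,"ry":0,"rz":0,"jaw":0}]}}

```text
clock: 11.6
tool_pos: [0.5133, -0.0767, 0.1766]
eef_rot: [0.945, 0.328, 0.001, 0.001]
contact_force: [0.7, 1.5, 0.9]
opening: 0.006
finger_force: 0.0
```

```bash
python3 -c "
from h import *
rows(.5182,-.0827,.1767,.676,1)"
```

```text
now [ 0.5133 -0.0767  0.1766] 0.667 11.6 F [0.72 1.52 0.93] q [ 0.2   0.67 -0.22  1.96  0.27  0.55 -1.11] tilt [ 0.0012  0.0018 -1.    ]
[[ 0.012  0.773 -0.005 -0.009]]
```

Call:
{"name": "send_rows", "arguments": {"motion": [{"x":0,"y":0.4,"z":0,"rx":0,"ry":0,"rz":0,"jaw":0},{"x":0,"y":0.3,"z":0,"rx":0,"ry":0,"rz":0,"jaw":0},{"x":0,"y":0.2,"z":0,"rx":0,"ry":0,"rz":0,"jaw":0},{"x":0,"y":0.2,"z":0,"rx":0,"ry":0,"rz":0,"jaw":0},{"x":0,"y":0,"z":0,"rx":0,"ry":0,"rz":0,"jaw":0}]}}

```text
clock: 12.1
tool_pos: [0.5188, -0.0835, 0.176]
eef_rot: [0.944, 0.329, -0.0, -0.0]
contact_force: [-0.5, 0.8, 0.9]
opening: 0.008
finger_force: 0.4
```

Call:
{"name": "send_rows", "arguments": {"motion": [{"x":0,"y":-0.5,"z":0,"rx":0,"ry":0,"rz":0,"jaw":0},{"x":0,"y":-1.5,"z":0,"rx":0,"ry":0,"rz":0,"jaw":0},{"x":0,"y":-3.0,"z":-0.5,"rx":0,"ry":0,"rz":0,"jaw":0},{"x":0,"y":-3.0,"z":-4.5,"rx":0,"ry":0,"rz":0,"jaw":0},{"x":0,"y":-4.0,"z":-4.5,"rx":0,"ry":0,"rz":0,"jaw":0}]}}

```text
clock: 12.6
tool_pos: [0.4491, 0.0039, 0.2605]
eef_rot: [0.945, 0.328, -0.001, -0.0]
contact_force: [0.9, 0.6, 0.4]
opening: 0.005
finger_force: 0.0
```

Call:
{"name": "send_rows", "arguments": {"motion": [{"x":-1.5,"y":-4.0,"z":0,"rx":0,"ry":0,"rz":0.0,"jaw":0},{"x":-1.5,"y":-4.0,"z":0,"rx":0,"ry":0,"rz":0.0,"jaw":0},{"x":-0.5,"y":-3.0,"z":0,"rx":0,"ry":0,"rz":0,"jaw":0},{"x":0,"y":-2.0,"z":0,"rx":0,"ry":0,"rz":0,"jaw":0},{"x":0,"y":0,"z":0,"rx":0,"ry":0,"rz":0,"jaw":0}]}}

```text
clock: 13.1
tool_pos: [0.3402, 0.085, 0.2603]
eef_rot: [0.944, 0.331, -0.0, -0.0]
contact_force: [0.7, 0.0, -1.2]
opening: 0.003
finger_force: 0.0
```

```bash
python3 -c "
from h import *
snap('scene','s8.png');t=snap('top','t8.png')
rows(.38,-.2,.3,.66,5)
for n in('top1.png','t6.png','t8.png'):
  q=load(n); h=cv2.cvtColor(q['img'][:,:,::-1].copy(),cv2.COLOR_BGR2HSV)
  m=((h[...,1]<45)&(h[...,2]>115)).astype(np.uint8)
  w=np.zeros_like(m); c=w2px(q,(.411,-.0426,.2) if n=='top1.png' else (.46,-.159,.2)); cv2.circle(w,(int(c[0]),int(c[1])),9,1,-1)
  M=cv2.moments(m*w,True); p=px2w(q,M['m10']/M['m00'],M['m01']/M['m00'],.2)[:2]; d=np.array([.6192,-.027])-p
  print(n,M['m00'],p,np.arctan2(d[1],d[0]),np.hypot(*d))
"
```

```text
now [0.3423 0.0834 0.2602] 0.671 13.2 F [ 0.18 -0.2   0.34] q [-0.18  0.34 -0.27  2.3   0.18  0.51 -1.49] tilt [ 6.e-04  6.e-04 -1.e+00]
[[-2.933e+00  4.909e+00 -7.970e-01  2.000e-03]
 [-2.922e+00  4.915e+00 -7.970e-01  2.000e-03]
 [-2.912e+00  4.922e+00 -7.970e-01  2.000e-03]
 [-2.901e+00  4.928e+00 -7.970e-01  2.000e-03]
 [-2.890e+00  4.934e+00 -7.970e-01  2.000e-03]]
top1.png 113.0 [ 0.41096768 -0.04306436] 0.07699381403658381 0.20885105702601936
t6.png 136.0 [ 0.45706775 -0.1557372 ] 0.6710875629137278 0.2070268883803582
t8.png 131.0 [ 0.45818647 -0.15692213] 0.6789353142291501 0.20689397589393288
```

The head is now about 5 mm from the plate centre, most of it the radial offset that swinging can't change. That will do. Next is the pointer: swing over and start on its clockwise side.

```bash
python3 -c "
from h import *
s=load('s7.png');c=lambda u,v,z:px2w(s,150+(u-.8)/2.667,130+(v-.8)/2.667,z)[:2]
h=c(76,148,.082);t=c(112,129,.08);g=c(43,140,.048);print(h,t,g)
s=load('t8.png');c=lambda u,v,z:px2w(s,270+(u-.8)/2.667,140+(v-.8)/2.667,z)[:2]
h=c(338,244,.082);t=c(312,287,.08);g=c(381,275,.048);print(h,t,g,c(326,247.5,.045))
rows(.4067,-.3092,.26,-.587,15)"
```

```text
[ 0.43043205 -0.3562548 ] [ 0.38824631 -0.32624879] [ 0.39227399 -0.41899197]
[ 0.42591669 -0.36272649] [ 0.37706589 -0.33120995] [ 0.39139575 -0.42134346] [ 0.42453656 -0.35870465]
now [0.3423 0.0834 0.2602] 0.671 13.2 F [ 0.18 -0.2   0.34] q [-0.18  0.34 -0.27  2.3   0.18  0.51 -1.49] tilt [ 6.e-04  6.e-04 -1.e+00]
[[-1.291e+00  2.317e+00  1.000e-03  8.400e-02]
 [-1.092e+00  2.417e+00  1.000e-03  8.400e-02]
 [-8.860e-01  2.500e+00  1.000e-03  8.400e-02]
 [-6.730e-01  2.566e+00  1.000e-03  8.400e-02]
 [-4.560e-01  2.613e+00  1.000e-03  8.400e-02]
 [-2.360e-01  2.642e+00  1.000e-03  8.400e-02]
 [-1.300e-02  2.652e+00  1.000e-03  8.400e-02]
 [ 2.090e-01  2.644e+00  1.000e-03  8.400e-02]
 [ 4.290e-01  2.618e+00  1.000e-03  8.400e-02]
 [ 6.470e-01  2.572e+00  1.000e-03  8.400e-02]
 [ 8.600e-01  2.509e+00  1.000e-03  8.400e-02]
 [ 1.068e+00  2.428e+00  1.000e-03  8.400e-02]
 [ 1.267e+00  2.330e+00  1.000e-03  8.400e-02]
 [ 1.458e+00  2.216e+00  1.000e-03  8.400e-02]
 [ 1.638e+00  2.086e+00  1.000e-03  8.400e-02]]
```

Call:
{"name": "send_rows", "arguments": {"motion": [{"x":-1.3,"y":2.3,"z":0,"rx":0,"ry":0,"rz":0.084,"jaw":0},{"x":-1.1,"y":2.4,"z":0,"rx":0,"ry":0,"rz":0.084,"jaw":0},{"x":-0.9,"y":2.5,"z":0,"rx":0,"ry":0,"rz":0.084,"jaw":0},{"x":-0.7,"y":2.6,"z":0,"rx":0,"ry":0,"rz":0.084,"jaw":0},{"x":-0.45,"y":2.6,"z":0,"rx":0,"ry":0,"rz":0.084,"jaw":0}]}}

```text
clock: 13.7
tool_pos: [0.3634, -0.0501, 0.26]
eef_rot: [0.993, 0.122, 0.0, 0.0]
contact_force: [0.5, 0.5, 0.2]
opening: 0.004
finger_force: 0.0
```

Call:
{"name": "send_rows", "arguments": {"motion": [{"x":-0.2,"y":2.6,"z":0,"rx":0,"ry":0,"rz":0.084,"jaw":0},{"x":0,"y":2.65,"z":0,"rx":0,"ry":0,"rz":0.084,"jaw":0},{"x":0.2,"y":2.65,"z":0,"rx":0,"ry":0,"rz":0.084,"jaw":0},{"x":0.4,"y":2.6,"z":0,"rx":0,"ry":0,"rz":0.084,"jaw":0},{"x":0.65,"y":2.6,"z":0,"rx":0,"ry":0,"rz":0.084,"jaw":0}]}}

```text
clock: 14.2
tool_pos: [0.384, -0.1809, 0.2599]
eef_rot: [0.996, -0.088, 0.0, 0.0]
contact_force: [1.1, -0.9, 0.7]
opening: 0.008
finger_force: 0.0
```

Call:
{"name": "send_rows", "arguments": {"motion": [{"x":0.85,"y":2.5,"z":0,"rx":0,"ry":0,"rz":0.084,"jaw":0},{"x":1.1,"y":2.4,"z":0,"rx":0,"ry":0,"rz":0.084,"jaw":0},{"x":1.3,"y":2.3,"z":0,"rx":0,"ry":0,"rz":0.084,"jaw":0},{"x":1.45,"y":2.2,"z":0,"rx":0,"ry":0,"rz":0.084,"jaw":0},{"x":0.8,"y":1.0,"z":0,"rx":0,"ry":0,"rz":0.084,"jaw":0}]}}

```text
clock: 14.7
tool_pos: [0.4033, -0.2994, 0.2599]
eef_rot: [0.956, -0.295, 0.001, 0.001]
contact_force: [0.1, 0.3, -0.4]
opening: 0.008
finger_force: 0.0
```

```bash
python3 -c "
from h import *
rows(.4067,-.3092,.163,-.587,5)"
```

```text
now [ 0.4033 -0.2994  0.2599] -0.598 14.7 F [ 0.07  0.29 -0.35] q [ 0.48  0.52  0.1   1.93 -0.07  0.7  -1.55] tilt [ 0.0018  0.0018 -1.    ]
[[ 0.167  0.124  1.937 -0.002]
 [ 0.167  0.125  1.937 -0.002]
 [ 0.167  0.125  1.937 -0.002]
 [ 0.167  0.125  1.937 -0.002]
 [ 0.166  0.126  1.937 -0.002]]
```

Call:
{"name": "send_rows", "arguments": {"motion": [{"x":0.2,"y":0.2,"z":1.2,"rx":0,"ry":0,"rz":0,"jaw":0},{"x":0.2,"y":0.1,"z":2.0,"rx":0,"ry":0,"rz":0,"jaw":0},{"x":0.2,"y":0.1,"z":2.0,"rx":0,"ry":0,"rz":0,"jaw":0},{"x":0.2,"y":0.1,"z":1.2,"rx":0,"ry":0,"rz":0,"jaw":0},{"x":0,"y":0,"z":0,"rx":0,"ry":0,"rz":0,"jaw":0}]}}

```text
clock: 15.2
tool_pos: [0.4065, -0.303, 0.1941]
eef_rot: [0.957, -0.29, -0.002, -0.001]
contact_force: [0.4, 0.8, 1.3]
opening: 0.008
finger_force: 0.0
```

```bash
python3 -c "
from h import *
snap('scene','s9.png')
rows(.4067,-.3092,.073,-.587,5)
a=cv2.imread('pics/s9.png')[100:250,120:320]
cv2.imwrite('pics/s9c.png',np.clip(cv2.resize(a,None,fx=4,fy=4,interpolation=2)*1.5,0,255).astype(np.uint8))"
```

```text
now [ 0.407  -0.3033  0.1952] -0.589 15.25 F [ 0.44 -0.22  1.04] q [ 0.5   0.62  0.07  1.98 -0.08  0.54 -1.53] tilt [-0.0021 -0.     -1.    ]
[[ 0.06   0.102  2.444 -0.   ]
 [ 0.06   0.102  2.444 -0.   ]
 [ 0.06   0.102  2.444 -0.   ]
 [ 0.06   0.102  2.444 -0.   ]
 [ 0.06   0.102  2.444 -0.   ]]
```

View pics/s9c.png

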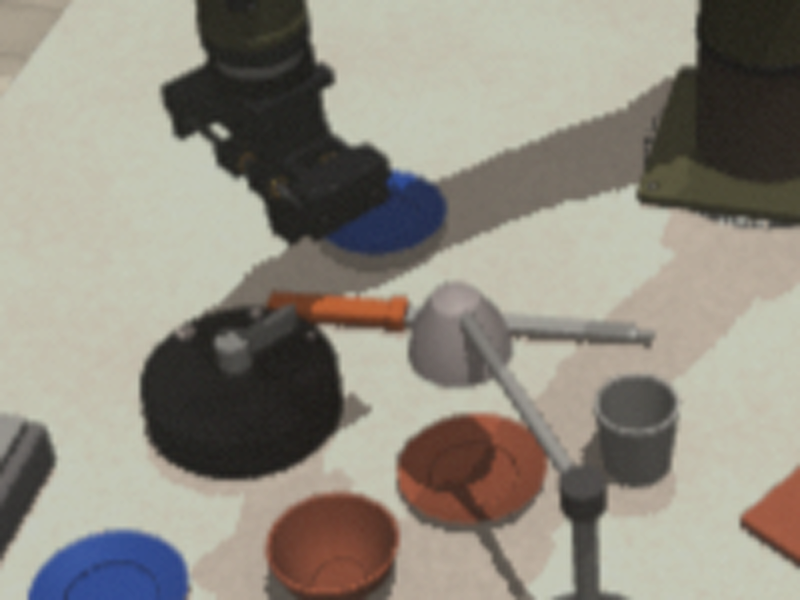

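Scene crop: the gripper (330,190) is above the control's near side and the lamp head (460,335) is clear of it. I'll descend beside the pointer.

Call:
{"name": "send_rows", "arguments": {"motion": [{"x":0.05,"y":0.3,"z":1.8,"rx":0,"ry":0,"rz":0,"jaw":0},{"x":0.05,"y":0.2,"z":2.8,"rx":0,"ry":0,"rz":0,"jaw":0},{"x":0.05,"y":0.1,"z":3.2,"rx":0,"ry":0,"rz":0,"jaw":0},{"x":0.05,"y":0,"z":2.7,"rx":0,"ry":0,"rz":0,"jaw":0},{"x":0.05,"y":0,"z":1.5,"rx":0,"ry":0,"rz":0,"jaw":0}]}}

```text
clock: 15.75
tool_pos: [0.4063, -0.3097, 0.075]
eef_rot: [0.957, -0.29, -0.0, -0.0]
contact_force: [-0.6, -0.0, 0.0]
opening: 0.005
finger_force: 0.0
```

```bash
cat >> h.py <<'E'
AX=np.array([.4265,-.361])
def rel():
    st=get_state(); r=R.from_quat(st['eef_rot']).as_matrix(); d=AX-st['tool_pos'][:2]
    print('axis in tool (cm)',(d@r[:2,:2]*100).round(2),'F',st['contact_force'].round(1),st['finger_force'],st['tool_pos'].round(4),'phi',np.arctan2(r[1,0],r[0,0]).round(3),st['clock'])
E
python3 -c "
from h import *
rel()"
```

```text
axis in tool (cm) [4.53 3.14] F [-0.6 -0.   0. ] 0.0 [ 0.4063 -0.3097  0.075 ] phi -0.589 15.75
```

Call:
{"name": "send_rows", "arguments": {"motion": [{"x":0,"y":0.3,"z":0.1,"rx":0,"ry":0,"rz":0,"jaw":0},{"x":0,"y":0.3,"z":0.1,"rx":0,"ry":0,"rz":0,"jaw":0},{"x":0,"y":0.3,"z":0,"rx":0,"ry":0,"rz":0,"jaw":0},{"x":0,"y":0.3,"z":0,"rx":0,"ry":0,"rz":0,"jaw":0},{"x":0,"y":0.2,"z":0,"rx":0,"ry":0,"rz":0,"jaw":0}]}}

```text
clock: 16.25
tool_pos: [0.3991, -0.3217, 0.0749]
eef_rot: [0.957, -0.291, 0.001, -0.0]
contact_force: [1.0, 2.1, 2.7]
opening: 0.002
finger_force: 1.3
```

```bash
python3 -c "
from h import *
rel()"
```

```text
axis in tool (cm) [4.46 1.74] F [1.  2.1 2.7] 1.2643909421217359 [ 0.3991 -0.3217  0.0749] phi -0.59 16.25
```

Call:
{"name": "send_rows", "arguments": {"motion": [{"x":-0.1,"y":0.27,"z":0,"rx":0,"ry":0,"rz":-0.06,"jaw":0},{"x":-0.1,"y":0.27,"z":0,"rx":0,"ry":0,"rz":-0.06,"jaw":0},{"x":-0.1,"y":0.27,"z":0,"rx":0,"ry":0,"rz":-0.06,"jaw":0},{"x":-0.1,"y":0.27,"z":0,"rx":0,"ry":0,"rz":-0.06,"jaw":0},{"x":-0.1,"y":0.27,"z":0,"rx":0,"ry":0,"rz":-0.06,"jaw":0}]}}

```text
clock: 16.75
tool_pos: [0.3887, -0.331, 0.0747]
eef_rot: [0.99, -0.143, 0.001, -0.0]
contact_force: [0.9, 2.1, 2.1]
opening: 0.005
finger_force: 1.2
```

Call:
{"name": "send_rows", "arguments": {"motion": [{"x":-0.1,"y":0.27,"z":0,"rx":0,"ry":0,"rz":-0.06,"jaw":0},{"x":-0.1,"y":0.27,"z":0,"rx":0,"ry":0,"rz":-0.06,"jaw":0},{"x":-0.1,"y":0.27,"z":0,"rx":0,"ry":0,"rz":-0.06,"jaw":0},{"x":-0.1,"y":0.27,"z":0,"rx":0,"ry":0,"rz":-0.06,"jaw":0},{"x":-0.1,"y":0.27,"z":0,"rx":0,"ry":0,"rz":-0.06,"jaw":0}]}}

```text
clock: 17.25
tool_pos: [0.3812, -0.3434, 0.0746]
eef_rot: [1.0, 0.007, 0.0, -0.0]
contact_force: [0.0, 2.0, 2.2]
opening: 0.006
finger_force: 1.2
```

```bash
python3 -c "
from h import *
rel()"
```

```text
axis in tool (cm) [4.51 1.82] F [0.  2.  2.2] 1.1582651361823082 [ 0.3812 -0.3434  0.0746] phi 0.013 17.25
```

Call:
{"name": "send_rows", "arguments": {"motion": [{"x":-0.1,"y":0.27,"z":-0.1,"rx":0,"ry":0,"rz":-0.06,"jaw":0},{"x":-0.1,"y":0.27,"z":-0.1,"rx":0,"ry":0,"rz":-0.06,"jaw":0},{"x":-0.1,"y":0.27,"z":0,"rx":0,"ry":0,"rz":-0.06,"jaw":0},{"x":-0.1,"y":0.27,"z":0,"rx":0,"ry":0,"rz":-0.06,"jaw":0},{"x":-0.1,"y":0.27,"z":0,"rx":0,"ry":0,"rz":-0.06,"jaw":0}]}}

```text
clock: 17.75
tool_pos: [0.377, -0.3573, 0.0763]
eef_rot: [0.988, 0.156, -0.0, -0.0]
contact_force: [0.4, 1.5, 0.3]
opening: 0.006
finger_force: 0.9
```

Call:
{"name": "send_rows", "arguments": {"motion": [{"x":-0.1,"y":0.27,"z":0,"rx":0,"ry":0,"rz":-0.06,"jaw":0},{"x":-0.1,"y":0.27,"z":0,"rx":0,"ry":0,"rz":-0.06,"jaw":0},{"x":-0.1,"y":0.27,"z":0,"rx":0,"ry":0,"rz":-0.06,"jaw":0},{"x":-0.1,"y":0.27,"z":0,"rx":0,"ry":0,"rz":-0.06,"jaw":0},{"x":-0.1,"y":0.27,"z":0,"rx":0,"ry":0,"rz":-0.06,"jaw":0}]}}

```text
clock: 18.25
tool_pos: [0.3776, -0.3719, 0.0763]
eef_rot: [0.954, 0.301, -0.001, -0.0]
contact_force: [-2.1, 1.9, 1.0]
opening: 0.004
finger_force: 0.9
```

```bash
python3 -c "
from h import *
rel()"
```

```text
axis in tool (cm) [4.63 1.92] F [-2.1  1.9  1. ] 0.9099397863610648 [ 0.3776 -0.3719  0.0763] phi 0.612 18.25
```

Call:
{"name": "send_rows", "arguments": {"motion": [{"x":-0.1,"y":0.27,"z":0,"rx":0,"ry":0,"rz":-0.06,"jaw":0},{"x":-0.1,"y":0.28,"z":0,"rx":0,"ry":0,"rz":-0.06,"jaw":0},{"x":-0.1,"y":0.28,"z":0,"rx":0,"ry":0,"rz":-0.06,"jaw":0},{"x":-0.1,"y":0.28,"z":0,"rx":0,"ry":0,"rz":-0.06,"jaw":0},{"x":-0.1,"y":0.28,"z":0,"rx":0,"ry":0,"rz":-0.06,"jaw":0}]}}

```text
clock: 18.75
tool_pos: [0.3826, -0.386, 0.0763]
eef_rot: [0.898, 0.44, -0.001, -0.0]
contact_force: [-2.3, 0.7, 1.4]
opening: -0.0
finger_force: 1.0
```

Call:
{"name": "send_rows", "arguments": {"motion": [{"x":-0.08,"y":0.2,"z":0,"rx":0,"ry":0,"rz":-0.04,"jaw":0},{"x":-0.04,"y":0.1,"z":0,"rx":0,"ry":0,"rz":-0.02,"jaw":0},{"x":0,"y":0,"z":0,"rx":0,"ry":0,"rz":0,"jaw":0},{"x":0,"y":0,"z":0,"rx":0,"ry":0,"rz":0,"jaw":0},{"x":0,"y":0,"z":0,"rx":0,"ry":0,"rz":0,"jaw":0}]}}

```text
clock: 19.25
tool_pos: [0.3855, -0.3884, 0.076]
eef_rot: [0.885, 0.466, -0.0, -0.0]
contact_force: [-2.2, -0.6, 0.3]
opening: 0.005
finger_force: 1.0
```

```bash
python3 -c "
from h import *
rel()
rows(.3,-.28,.2,.97,5)
s=snap('scene','s10.png')
# coarse text view of control region in scene: bright pixels
u,v=w2px(s,(.4265,-.361,.06));print(u,v)
g=s['img'][int(v)-26:int(v)+16:1,int(u)-30:int(u)+30].max(2)
print('\n'.join(''.join(' .:-=+*#%@'[min(9,x//18)] for x in r) for r in g))
"
```

```text
axis in tool (cm) [4.58 1.83] F [-2.2 -0.6  0.3] 0.9748893851065077 [ 0.3855 -0.3884  0.076 ] phi 0.969 19.25
now [ 0.3855 -0.3884  0.076 ] 0.969 19.25 F [-2.18 -0.56  0.34] q [ 0.9   0.87 -0.33  1.92  0.6   0.45 -0.48] tilt [-4.e-04 -6.e-04 -1.e+00]
[[ 0.819 -2.636 -2.481 -0.   ]
 [ 0.82  -2.636 -2.481 -0.   ]
 [ 0.82  -2.636 -2.481 -0.   ]
 [ 0.82  -2.635 -2.481 -0.   ]
 [ 0.821 -2.635 -2.481 -0.   ]]
178.31299509235095 189.1194245179332
...:::::...................::::.....:=*##############*+-----
..................:........:..:...:=**################*+=---
................................:-=*###################**++=
............:::...:............:=**#######################**
..........::---:..::..........:=*###########################
.........:-====-::::...........=############################
:...:....:====---:::...........=############################
.........:==--:--:::...........-############################
.........:=-::::---:...........-#####*++####################
........::-::::-===-...........-*##*++==++***###############
........:::::--=====:..........-*#++========++
[... 1205 characters left out ...]
:........................-*##
==++===:................................................:+##
=====*+:................................................:=##
=====+*:................................................:=##
=======:.................................................=**
=======..................................................-**
======-:.................................................-**
======-:.................................................-**
=======-.................................................-**
=======-.................................................-**
*=======:...............................................:=**
#*======:...............................................:+**
```

Call:
{"name": "send_rows", "arguments": {"motion": [{"x":0,"y":-0.5,"z":0,"rx":0,"ry":0,"rz":0,"jaw":0},{"x":0,"y":-1.5,"z":0,"rx":0,"ry":0,"rz":0,"jaw":0},{"x":0,"y":-2.0,"z":-0.5,"rx":0,"ry":0,"rz":0,"jaw":0},{"x":0,"y":-2.0,"z":-3.0,"rx":0,"ry":0,"rz":0,"jaw":0},{"x":-1.5,"y":-2.0,"z":-4.0,"rx":0,"ry":0,"rz":0,"jaw":0}]}}

```text
clock: 19.8
tool_pos: [0.3126, -0.3526, 0.1509]
eef_rot: [0.883, 0.469, 0.001, -0.001]
contact_force: [-0.0, -0.2, -0.0]
opening: 0.004
finger_force: 0.0
```

Call:
{"name": "send_rows", "arguments": {"motion": [{"x":-3,"y":0,"z":-4.0,"rx":0,"ry":0,"rz":0,"jaw":0},{"x":-4,"y":0,"z":-3,"rx":0,"ry":0,"rz":0,"jaw":0},{"x":-4,"y":0,"z":0,"rx":0,"ry":0,"rz":0,"jaw":0},{"x":-3,"y":0,"z":0,"rx":0,"ry":0,"rz":0,"jaw":0},{"x":0,"y":0,"z":0,"rx":0,"ry":0,"rz":0,"jaw":0}]}}

```text
clock: 20.3
tool_pos: [0.2291, -0.475, 0.2211]
eef_rot: [0.887, 0.463, -0.001, 0.002]
contact_force: [-0.2, 1.0, 0.2]
opening: 0.006
finger_force: 0.0
```

```bash
python3 -c "
from h import *
rel()
s=snap('top','t11.png');snap('scene','s11.png')
u,v=w2px(s,(.4265,-.361,.06));print(u,v)
g=s['img'][int(v)-26:int(v)+26:1,int(u)-30:int(u)+30].max(2)
print(int(u)-30,int(v)-26)
print('\n'.join(''.join(' .:-=+*#%@'[min(9,x//18)] for x in r) for r in g))
"
```

```text
axis in tool (cm) [20.64  9.67] F [-0.2  1.   0.2] 0.0 [ 0.2291 -0.475   0.2211] phi 0.962 20.3
393.92303922918506 231.52491052165047
363 205
############################################################
############################################################
########################*+++===+***#########################
#####################*==-:::..::--==+*######################
##################*+=-.   .  ..    .:-=+*###################
################*=-:.  . .. .... . .. ..=+##################
##############*=-.. .  . . . .     .     :=+################
#############*-.. . .. .. .  ..     .  .  .:=*##############
###########*=-...  . . . .     .     . .    .=*#############
##########*-.    .     .       .    ..    .  .=*############
#########*-.  .....      ....   .    ....   . .-*###########
########*-..  .. .        .   ...      ..    . .=*##########
#######*-..    .  .. .. .      . .. .   . .  . ..=*#########
######*=.  .  .. ..     ..... . .   .            :+#########
######+:   . .....     .     .        . ..  .  .  :*########
#####*- . .  . ...         ..        ..    
[... 1513 characters left out ...]
     .     . .  .-==-+####**#
######+.    ..   ....    . .   . . .           . .:-*#######
######*=.   ..   .   .. . . .    ..  .    .       .+#*****##
#######*-     ..=+- . .  .    . .  .          .  .+*###*####
########+-    ..=+- ...  . ...  . ..  .   .     .-*###**####
########*+:     ::.  ....    ..   . .. .   .    -*###**#####
#########*+:.       .         .    .     .  .  .+##*##***###
##########**=   . .  .  .  .     :--.  ..  .  =**######*####
############*=            .   ...+**-       .=*#############
#############*+:     ..  .    . .+**-      .+*##*###########
##############**=.    .          -=-:. ...=**###############
####*###########**+:    ..       ...  .:+*#########*########
```

```bash
python3 -c "
from h import *
s=load('t11.png'); g=s['img'].max(2).astype(float)
w=lambda p,z:px2w(s,*p,z)[:2]
an=lambda a,b:np.arctan2(*(b-a)[::-1])
hub=w((396.1,231.2),.082)
P=[]
for r in range(29,36):
  c=np.arange(34,50); x=np.clip(g[205+r,363+c]-55,0,None)
  k=np.argmax(x); x=x*(abs(c-c[k])<=4); P.append(w((363+(x*c).sum()/x.sum(),205+r),.079))
P=np.array(P);print(P.round(4)); d=np.linalg.svd(P-P.mean(0))[2][0]; d*=-np.sign(d[0]); print('line ang',np.arctan2(d[1],d[0]),'hub->pts',[round(an(hub,p),3) for p in P], hub)
for z0,n in(((412.6,243.4),'big'),): 
  for A in(hub,AX,np.array([.4265,-.3605])): print(n,an(A,w(z0,.048)),[round(an(A,p),3) for p in P[-3:]])
s=load('s11.png'); u,v=w2px(s,(.4265,-.361,.06)); g=s['img'][int(v)-26:int(v)+8,int(u)-30:int(u)+30].max(2); print(int(u)-30,int(v)-26)
print('\n'.join(''.join(' .:-=+*#%@'[min(9,x//18)] for x in r) for r in g))
"
```

```text
[[ 0.4174 -0.3709]
 [ 0.4143 -0.3753]
 [ 0.4112 -0.3829]
 [ 0.4081 -0.3873]
 [ 0.4049 -0.3922]
 [ 0.4018 -0.3967]
 [ 0.3987 -0.4005]]
line ang -2.122413922350178 hub->pts [np.float64(-2.314), np.float64(-2.275), np.float64(-2.177), np.float64(-2.18), np.float64(-2.173), np.float64(-2.173), np.float64(-2.181)] [ 0.42589149 -0.36169692]
big -2.1175871237246704 [np.float64(-2.173), np.float64(-2.173), np.float64(-2.181)]
big -2.1198109718637705 [np.float64(-2.175), np.float64(-2.175), np.float64(-2.183)]
big -2.1161472464224453 [np.float64(-2.168), np.float64(-2.169), np.float64(-2.177)]
148 163
===+**#######################***####################**+-----
=+**########################*****####################**+----
**##########################******#####################*+++=
*##########################********#####################****
##########################***********#####################**
########################**************######################
#######################****************#####################
#################**#********************####################
############
[... 873 characters left out ...]
++=:..................:=*****
**********+-.............:=+++++=-:...................:+****
#********+-...............-=====-::...................:-****
*********=:...............::---::::....................:=***
********+:.................::::::::....................:=***
*******+-..................::::::::....................:=***
*******+:..................::::::::.....................-***
*******+:...................::::::......................-***
*******-.....................:::........................:+**
******+:................................................:=**
******+:................................................:=**
******+:.................................................=**
```

The pointer is at -2.175 and the big dot at about -2.117, so it is 0.055 rad (about 3 mm) short. I'll nudge it.

```bash
python3 -c "
from h import *
rows(.3525,-.3658,.2,1.0,5)"
```

```text
now [ 0.2326 -0.4709  0.221 ] 0.969 20.4 F [ 1.47  0.85 -0.02] q [ 1.36  0.64 -0.54  1.89  0.47  0.74 -0.05] tilt [ 7.0e-04  1.4e-03 -1.0e+00]
[[ 3.09   0.786  0.42  -0.006]
 [ 3.085  0.805  0.42  -0.006]
 [ 3.08   0.824  0.42  -0.006]
 [ 3.075  0.843  0.42  -0.006]
 [ 3.07   0.862  0.42  -0.006]]
```

Call:
{"name": "send_rows", "arguments": {"motion": [{"x":3.1,"y":0.8,"z":0,"rx":0,"ry":0,"rz":-0.006,"jaw":0},{"x":3.1,"y":0.8,"z":0,"rx":0,"ry":0,"rz":-0.006,"jaw":0},{"x":3.1,"y":0.8,"z":0.4,"rx":0,"ry":0,"rz":-0.006,"jaw":0},{"x":3.1,"y":0.8,"z":0.8,"rx":0,"ry":0,"rz":-0.006,"jaw":0},{"x":3.1,"y":0.8,"z":0.8,"rx":0,"ry":0,"rz":-0.006,"jaw":0}]}}

```text
clock: 20.9
tool_pos: [0.354, -0.3613, 0.2011]
eef_rot: [0.877, 0.481, 0.001, 0.0]
contact_force: [-1.0, -0.8, 0.1]
opening: 0.006
finger_force: 0.0
```

Call:
{"name": "send_rows", "arguments": {"motion": [{"x":0,"y":0,"z":2.5,"rx":0,"ry":0,"rz":0,"jaw":0},{"x":0,"y":0,"z":3.5,"rx":0,"ry":0,"rz":0,"jaw":0},{"x":0,"y":0,"z":3.5,"rx":0,"ry":0,"rz":0,"jaw":0},{"x":0,"y":0,"z":2.5,"rx":0,"ry":0,"rz":0,"jaw":0},{"x":0,"y":0,"z":0.4,"rx":0,"ry":0,"rz":0,"jaw":0}]}}

```text
clock: 21.4
tool_pos: [0.3519, -0.3611, 0.0749]
eef_rot: [0.877, 0.481, -0.0, -0.002]
contact_force: [-0.6, 0.9, -0.3]
opening: 0.005
finger_force: 0.0
```

```bash
python3 -c "
from h import *
rel();rows(.3869,-.3905,.076,1.01,5)"
```

```text
axis in tool (cm) [4.02 6.29] F [-0.6  0.9 -0.3] 0.0 [ 0.3519 -0.3611  0.0749] phi 1.004 21.4
now [ 0.3519 -0.3611  0.0749] 1.004 21.4 F [-0.65  0.91 -0.3 ] q [ 0.89  0.85 -0.29  2.05  0.68  0.35 -0.53] tilt [ 0.002  -0.0043 -1.    ]
[[-0.119  0.907 -0.021 -0.001]
 [-0.12   0.907 -0.021 -0.001]
 [-0.121  0.906 -0.021 -0.001]
 [-0.122  0.906 -0.021 -0.001]
 [-0.124  0.906 -0.021 -0.001]]
```

Call:
{"name": "send_rows", "arguments": {"motion": [{"x":-0.1,"y":1.0,"z":0,"rx":0,"ry":0,"rz":0,"jaw":0},{"x":-0.1,"y":1.2,"z":0,"rx":0,"ry":0,"rz":0,"jaw":0},{"x":-0.1,"y":1.0,"z":0,"rx":0,"ry":0,"rz":0,"jaw":0},{"x":-0.1,"y":0.6,"z":0,"rx":0,"ry":0,"rz":0,"jaw":0},{"x":-0.1,"y":0.1,"z":0,"rx":0,"ry":0,"rz":-0.015,"jaw":0}]}}

```text
clock: 21.9
tool_pos: [0.3835, -0.3903, 0.0784]
eef_rot: [0.874, 0.486, 0.001, 0.001]
contact_force: [-0.8, 0.4, -0.8]
opening: 0.004
finger_force: 0.0
```

```bash
python3 -c "
from h import *
rel();rows(.3869,-.3905,.076,1.01,5)"
```

```text
axis in tool (cm) [4.76 2.11] F [-0.8  0.4 -0.8] 0.0 [ 0.3835 -0.3903  0.0784] phi 1.016 21.9
now [ 0.3835 -0.3903  0.0784] 1.016 21.9 F [-0.75  0.45 -0.8 ] q [ 0.92  0.87 -0.36  1.92  0.65  0.46 -0.47] tilt [ 4.0e-04  3.5e-03 -1.0e+00]
[[0.034 0.06  0.047 0.001]
 [0.034 0.06  0.047 0.001]
 [0.034 0.06  0.047 0.001]
 [0.034 0.06  0.047 0.001]
 [0.034 0.06  0.047 0.001]]
```

Call:
{"name": "send_rows", "arguments": {"motion": [{"x":0,"y":0.1,"z":0,"rx":0,"ry":0,"rz":0,"jaw":0},{"x":0,"y":0.2,"z":0,"rx":0,"ry":0,"rz":0,"jaw":0},{"x":0,"y":0.15,"z":0,"rx":0,"ry":0,"rz":0,"jaw":0},{"x":0,"y":0.1,"z":0,"rx":0,"ry":0,"rz":0,"jaw":0},{"x":0,"y":0,"z":0,"rx":0,"ry":0,"rz":0,"jaw":0}]}}

```text
clock: 22.4
tool_pos: [0.3858, -0.3925, 0.077]
eef_rot: [0.874, 0.486, -0.001, -0.0]
contact_force: [-1.9, 0.7, 1.7]
opening: 0.005
finger_force: 1.0
```

```bash
python3 -c "
from h import *
rel()"
```

```text
axis in tool (cm) [4.82 1.79] F [-1.9  0.7  1.7] 0.9728596269269474 [ 0.3858 -0.3925  0.077 ] phi 1.015 22.4
```

In contact, with the pointer at about 1.02. I'll retreat and check.

Call:
{"name": "send_rows", "arguments": {"motion": [{"x":0,"y":-0.5,"z":0,"rx":0,"ry":0,"rz":0,"jaw":0},{"x":0,"y":-1.5,"z":0,"rx":0,"ry":0,"rz":0,"jaw":0},{"x":0,"y":-2.0,"z":-0.5,"rx":0,"ry":0,"rz":0,"jaw":0},{"x":0,"y":-2.0,"z":-3.0,"rx":0,"ry":0,"rz":0,"jaw":0},{"x":-1.5,"y":-2.0,"z":-4.0,"rx":0,"ry":0,"rz":0,"jaw":0}]}}

```text
clock: 22.9
tool_pos: [0.3108, -0.3602, 0.1517]
eef_rot: [0.873, 0.488, 0.0, -0.002]
contact_force: [0.3, -1.1, -0.0]
opening: 0.003
finger_force: 0.0
```

Call:
{"name": "send_rows", "arguments": {"motion": [{"x":-3,"y":0,"z":-4.0,"rx":0,"ry":0,"rz":0,"jaw":0},{"x":-4,"y":0,"z":-3,"rx":0,"ry":0,"rz":0,"jaw":0},{"x":-4,"y":0,"z":0,"rx":0,"ry":0,"rz":0,"jaw":0},{"x":-3,"y":0,"z":0,"rx":0,"ry":0,"rz":0,"jaw":0},{"x":0,"y":0,"z":0,"rx":0,"ry":0,"rz":0,"jaw":0}]}}

```text
clock: 23.4
tool_pos: [0.2329, -0.486, 0.2218]
eef_rot: [0.876, 0.482, -0.001, 0.001]
contact_force: [0.3, -0.0, -0.7]
opening: 0.005
finger_force: 0.0
```

```bash
python3 -c "
from h import *
rel()
s=snap('top','t12.png'); g=s['img'].max(2).astype(float)
w=lambda p,z:px2w(s,*p,z)[:2]
an=lambda a,b:np.arctan2(*(b-a)[::-1])
P=[]
for r in range(31,36):
  c=np.arange(34,50); x=np.clip(g[205+r,363+c]-55,0,None)
  k=np.argmax(x); x=x*(abs(c-c[k])<=4); P.append(w((363+(x*c).sum()/x.sum(),205+r),.079))
print([round(an(AX,p),3) for p in P])
q=s;h=cv2.cvtColor(q['img'][:,:,::-1].copy(),cv2.COLOR_BGR2HSV)
m=((h[...,1]<45)&(h[...,2]>115)).astype(np.uint8)
W=np.zeros_like(m); c=w2px(q,(.46,-.159,.2)); cv2.circle(W,(int(c[0]),int(c[1])),9,1,-1)
M=cv2.moments(m*W,True); print('head',px2w(q,M['m10']/M['m00'],M['m01']/M['m00'],.2)[:2])
g=s['img'][227:250,390:423].max(2)
print('\n'.join(''.join(' .:-=+*#%@'[min(9,x//18)] for x in r) for r in g))
"
```

```text
axis in tool (cm) [20.92  9.67] F [ 0.3 -0.  -0.7] 0.0 [ 0.2329 -0.486   0.2218] phi 1.006 23.4
[np.float64(-2.122), np.float64(-2.127), np.float64(-2.124), np.float64(-2.128), np.float64(-2.148)]
head [ 0.45725741 -0.15773605]
    :===:..    ...  . .    =*####
  .-+**++-..... .   .      :*####
..:+*****+-  .  .  .  .    :+####
.:=*******=..   .     . .  .+**#*
.:+*******+:.  .  .  .  ..  +####
.:=*******+-. .   .         +#*##
..-+*******+-. .   .        +#*##
 .:=+*******++-.    .  .   .+####
...:=++++=+***+=:.   .     .+####
 ....:--:.:=+***+=:         +####
.         ..-=***++-... . ..+*###
      .  .  .:-=***+=:     :+*###
.     .   .   .:=+**++-.   -*####
 .... .. ..  . ..-=+**=:   +*####
 ... .  .   . .   :-=+==-..+####*
 . . ...  .     .   :--++:-*####*
. .   ..   .        =+=+*=+**#**#
  ...   ....    .   -***+=***#*#*
    . . .    . ..   .-==-+*###*##
 . .....   .         ..:=*#*##*##
.  ....   .   ..       .+*#**####
 . .             ...  .=*##**####
 .            .   .   -*#*#######
```

The pointer is at -2.125 and the dot at -2.118. The head is at (0.457, -0.158) and the plate at (0.463, -0.158). I'll hand the job in.

```bash
python3 -c "
from plant import *
print(finish_job())"
```

```text
the job is handed in; nothing more can be done
None
```

I've handed the job in: by camera, the lamp head hangs about 6 mm from the plate's centre, mostly because the arm is slightly longer than the plate's distance from the post. The pointer sits within about 0.01 rad of the biggest dot, and I saw nothing else on the table move.

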